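Make up two casting kits: wax, rubber base and flask

ROBOT

A 7-joint arm with a two-finger parallel gripper is mounted at the origin on a cart in front of the work surface, level with it; the furniture and walls round the work are solid. World frame = base frame: x ahead of the robot, y to its left, z up, the work surface at z = 0. Lengths are in m, angles in rad, forces in N, time in s.
With the tool pointing down it reaches from about 0.4 to 0.85 m from the base axis. Payload 10.4 kg.
Tool frame: the origin (TCP) lies midway between the tips of the shut fingers; the grasp point (between the pads) lies 19 mm behind it (grip_point_offset is the distance from the TCP to the grasp point, in m); y points along the fingers, z is the direction in which the jaws open and shut, and the axes are right-handed (so a half turn about y gives the same grasp; the last joint's range is limited). The gripper opens to 85 mm and grips with 20 to 120 N. Pads are 22 mm wide; open, the fingers measure 114 mm over their backs; the gripper's body (76 mm by 85 mm) begins 54 mm behind the grasp point. The pads swing forward as they close: fully open they stand 13 mm farther back than shut.
Start: joints at [-1.307, 0.332, -0.065, 1.46, 0.022, 1.35, -0.088], TCP at [0.177, 0.599, 0.231] pointing down, gripper open.
Joint ranges: [-2.6, 2.6], [-0.5, 2.12], [-1.47, 1.34], [0.16, 2.42], [-1.27, 4.41], [0.06, 2.06], [-2.6, 2.6]. Speed limits (rad/s): [2.22, 2.22, 2.79, 2.79, 3.14, 3.14, 3.14].

INTERFACE

Orientations are given as a unit quaternion [x, y, z, w].
In Python, from workcell import * gives the robot as it stands.
- The arm moves only by the tool send_rows, never from a script. Its argument "motion" is a list of rows, each a list of 7 numbers: the opening in per cent of the stroke, from 0 (shut) to 100 (fully open), then the shift along the tool's x, y, z in m, then the turn, a rotation vector about the tool's x, y, z in rad. In form: [[claw, tx, ty, tz, ax, ay, az], ...]. A call has 1 to 10 rows; each row is the pose to reach, as a shift and turn from the pose commanded when the call began, along the tool's axes at that moment; what a row does not reach only later rows make up. A row lasts 1/12 s, in which the tool goes at most 41.7 mm and 7.16 degrees, less where a joint would pass 70% of its speed; a pose out of reach is approached as far as the arm can. A call with a gripper value outside its range is refused whole. The fingers move at their own pace and stop on an object; "squeeze" is the grip in N (left out, the last holds). Time passes only in rows, so rows that repeat a pose let the fingers close. It gives the time, the measured TCP pose, the force and the opening at its end, in the units of the state.
- get_obs(): the state, without advancing time (a new reading comes with each control period).
- camera(name): name is "side" or "top"; returns a dict with "pixels" (480x640x3 uint8, red, green, blue), "range_z" (480x640 float32, m along the optical axis (not along the pixel's ray), 0 where there is no reading), "fovy" (degrees; the focal length in pixels is half the picture's height over the tangent of half this angle, whatever the lens; pixels are square), "cx", "cy" (the principal point, pixels), "dist_coeffs" ([k1, k2, p1, p2, k3] as OpenCV has them; the pictures are not rectified), "view" (4x4, takes a point from world to camera coordinates). Camera axes: x right, y down, z forward; pixel columns grow to the right and rows downward; lengths in m; the calibration is good to about 2 mm. A picture is of the moment at which its call begins.
- hand_in(): hands the job in, once; it reports no verdict.
The state is a dict: "clock": time; "joint_pos": joint angles; "joint_velocities": joint speeds; "tau": joint torques, N m; "position": TCP position; "ee_rot": TCP orientation; "ft_force": force on the tool from outside, world axes, zero at the start; "torque": the same for the moment, N m; "grip_width": opening from 0.0 (shut) to 1.0 (fully open).
Only numpy, scipy, OpenCV 4.12 (cv2) and the standard library are available. Lean on these libraries where they do the work, as an engineer would, in place of code of your own. Each camera call takes 0.05 s, during which the arm holds its last target.

TASK

Make up two casting kits for the next pour: the single wax ring with its flask on the small rubber base, and the wax tree with its flask on the large rubber base. On each base first stand the wax upright in the centre cup, then lower over it, without pressing on the wax or tipping it, the steel flask that fits inside the base's wall and is taller than the wax, until it stands level on the base's floor. Leave the short flask where it is.

Things in the scene. Friction and masses are not known exactly. Their poses are not given: they have to be found in the camera images.
- small_base: Small black rubber dish, fixed on a beech board 54 mm above the bench; 20 mm high, 63 mm across its lip. Floor 6 mm above its underside. Wall 49 mm across inside, its top 6 mm flaring out by 3 mm. Centre cup: a collar on the floor, 30 mm inside, 37 outside, 5 mm high; the flask stands round it. A cabinet 0.3 m high stands 0.1 m to the right (-y) of the board, at the back. Origin: centre of underside, z up.
- large_base: Large black rubber dish, fixed on a beech board 54 mm above the bench; 20 mm high, 79 mm across its lip. Floor 6 mm above its underside. Wall 65 mm across inside, its top 6 mm flaring out by 3 mm. Centre cup: a collar on the floor, 30 mm inside, 37 outside, 5 mm high; the flask stands round it. A cabinet 0.3 m high stands 0.1 m to the right (-y) of the board, at the back. Origin: centre of underside, z up.
- wax_ring: Blue-green casting wax, one signet ring on a sprue, 55 mm tall, about 40 g, standing on the bench. Foot: a round button 24 mm across (lower edge bevelled 1 mm), 10 mm high, narrowing upward. Then a 7 mm sprue up to 28 mm, then the ring, upright like a wheel: 26 mm across (along x), centre 40 mm up, band 9 mm wide (along y, the ring's axis), with a plate 13 by 9 mm on top. Origin: centre of underside, z up.
- wax_tree: Blue-green casting wax tree, 76 mm tall, about 50 g, standing on the bench. Foot: a round button 24 mm across (lower edge bevelled 1 mm), 10 mm high, narrowing upward. Then a round trunk 10 mm thick to the top, with small wax rings all round it from 19 to 52 mm up, 43 mm across overall; above them the trunk is bare. Origin: centre of underside, z up along the trunk.
- large_flask: Open-ended plain steel casting flask (a straight round tube, wall 2 mm), 60 mm outside, 56 mm inside, 92 mm tall, standing upright on its end, 200 g (varies), on the bench. Origin: centre of its lower end, z up along the tube. It fits the large base only.
- tall_small_flask: Open-ended plain steel casting flask (a straight round tube, wall 2 mm), 44 mm outside, 40 mm inside, 72 mm tall, standing upright on its end, 130 g (varies), on the bench. Origin: centre of its lower end, z up along the tube. It fits the small base.
- short_small_flask: Open-ended plain steel casting flask (a straight round tube, wall 2 mm), 44 mm outside, 40 mm inside, 40 mm tall, standing upright on its end, 90 g, on the bench. Origin: centre of its lower end, z up along the tube. It has the same diameter as the tall small flask but is lower than either wax. Not needed; it stays where it stands.
Things that resemble listed ones, but are neither listed nor needed, are in the scene too. Leave any white look-alike of the wax_ring alone.

How it is judged:
By the outcome, as a careful person would: the job done as asked, in the order asked, and still so for the second after the job is handed in, with the robot touching nothing.
It also fails if it takes over 112 s, if anything falls off the work surface, if the arm or the gripper's body presses on something with over 40 N, if the wrist force passes 120 N, or if a joint passes its speed limit or range.

## Working session

There is one attempt and no reset: what is moved stays moved. The work goes in short steps, Python scripts to look and compute and a tool call to move; the robot and the scene stay as the last step left them, time stands still between calls to the robot, and variables do not carry over. Pictures are saved under pics/ and viewed, and the job is handed in when it is done.

Besides the shell and the picture viewer there is one more tool, called after "Request:" as name(argument=value, ...) on one line, values as JSON. send_rows: Moves the arm, as the interface text tells. Its arguments: {"type":"object","properties":{"motion":{"type":"array"},"squeeze":{"type":"number"}},"required":["motion"]}

```bash
ls; mkdir -p pics; python3 - <<'E'
from workcell import *
import cv2,numpy as np
o=get_obs(); print({k:np.round(v,4) for k,v in o.items()})
for n in("side","top"):
    c=camera(n); cv2.imwrite(f"pics/{n}0.png",c["pixels"][:,:,::-1]); np.savez(f"{n}0.npz",**c)
    print(n,c["fovy"],c["cx"],c["cy"],c["dist_coeffs"],np.round(c["view"],4).tolist())
E
```

```text
pics
{'clock': np.float64(0.0), 'joint_pos': array([-1.3066,  0.3329, -0.0647,  1.461 ,  0.0216,  1.3499, -0.0885]), 'joint_velocities': array([ 0.0003,  0.0008, -0.0003, -0.0004,  0.0002,  0.001 ,  0.0014]), 'tau': array([ 5.00000e-04, -6.25459e+01,  4.91000e-02, -3.91602e+01,
        1.62000e-02,  1.02000e-02, -0.00000e+00]), 'position': array([0.1767, 0.5991, 0.2305]), 'ee_rot': array([ 0.7004, -0.1011,  0.101 , -0.6993]), 'ft_force': array([-0.0838, -0.7053,  0.8802]), 'torque': array([ 0.0269, -0.0487,  0.008 ]), 'grip_width': np.float64(1.0006)}
side 51.22196279494328 316.9222365669856 238.24882726553824 [-0.03000008  0.          0.          0.          0.        ] [[-0.9907, -0.1352, 0.0166, 0.5032], [-0.1033, 0.666, -0.7388, -0.0719], [0.0889, -0.7336, -0.6738, 1.0131], [0.0, 0.0, 0.0, 1.0]]
top 53.831052012977416 326.2625682004041 233.53697283702044 [-0.0845421  0.         0.         0.         0.       ] [[-0.0029, -0.9997, -0.0246, 0.2576], [-0.9936, 0.0056, -0.1127, 0.4912], [0.1128, 0.0241, -0.9933, 0.8498], [0.0, 0.0, 0.0, 1.0]]
```

View pics/side0.png

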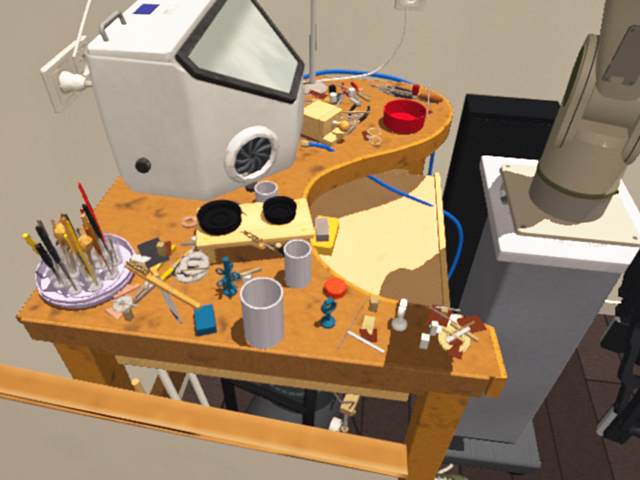

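View pics/top0.png

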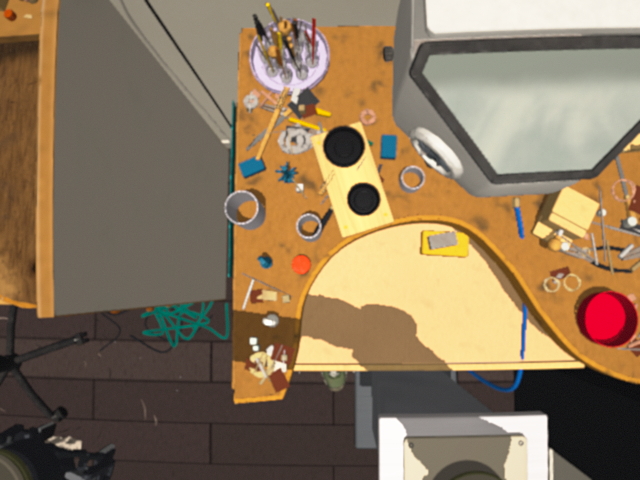

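Candidates. The top pixel is given first, then the side pixel:
- **Wax ring:** blue-green at (264,261)/(328,313). The white look-alike at (271,320)/(400,318) is to be left alone.
- **Wax tree:** (288,174)/(229,278). The blue blocks at (252,167) and (388,147) are not it.
- **Flasks:** large at (244,209)/(263,313), tall small at (309,226)/(298,264), short at (412,178)/(266,193).
- **Bases:** large at (345,146), small at (363,199).

Next I'll check these in close crops.

```bash
cat > h.py <<'E'
import numpy as np,cv2
from scipy.spatial.transform import Rotation as R
class Cam:
    def __init__(s,c):
        s.im=np.array(c["pixels"]); s.z=np.array(c["range_z"]); f=240/np.tan(np.radians(float(c["fovy"]))/2)
        s.K=np.array([[f,0,float(c["cx"])],[0,f,float(c["cy"])],[0,0,1]]); s.d=np.array(c["dist_coeffs"],float); s.V=np.array(c["view"],float)
        s.o=-s.V[:3,:3].T@s.V[:3,3]
    def rays(s,uv):
        uv=np.asarray(uv,float).reshape(-1,1,2)
        n=cv2.undistortPoints(uv,s.K,s.d).reshape(-1,2)
        return np.c_[n,np.ones(len(n))]@s.V[:3,:3]   # world dirs, unit optical depth
    def plane(s,uv,z):
        r=s.rays(uv); return s.o+r*((z-s.o[2])/r[:,2])[:,None]
    def pts(s,uv):
        uv=np.asarray(uv).reshape(-1,2); r=s.rays(uv); zz=s.z[uv[:,1].astype(int),uv[:,0].astype(int)]
        return s.o+r*zz[:,None]
    def proj(s,p):
        return cv2.projectPoints(np.asarray(p,float).reshape(-1,3),cv2.Rodrigues(s.V[:3,:3])[0],s.V[:3,3],s.K,s.d)[0].reshape(-1,2)
    def cloud(s):
        v,u=np.mgrid[:480,:640]; return s.pts(np.c_[u.ravel(),v.ravel()]).reshape(480,640,3)
def circ(p):
    p=np.asarray(p); A=np.c_[2*p[:,:2],np.ones(len(p))]; b=(p[:,:2]**2).sum(1)
    x=np.linalg.lstsq(A,b,rcond=None)[0]; return x[0],x[1],np.sqrt(x[2]+x[0]**2+x[1]**2)
def load(n): return Cam(np.load(n))
def crop(im,u0,v0,u1,v1,k,fn): cv2.imwrite(fn,cv2.resize(im[v0:v1,u0:u1,::-1],None,fx=k,fy=k,interpolation=cv2.INTER_CUBIC))
E
python3 - <<'E'
from h import *
s=load("side0.npz");t=load("top0.npz")
crop(t.im,225,110,435,280,3.5,"pics/tc0.png")
crop(s.im,180,170,420,350,3.3,"pics/sc0.png")
for n,uv in dict(ring=(264,261),tree=(288,174),lf=(244,209),ts=(309,226),sf=(412,178),lb=(345,146),sb=(363,199),white=(271,320)).items(): print(n,t.pts([uv]).round(3))
for n,uv in dict(ring=(328,300),tree=(227,262),lf=(263,330),ts=(298,275),box=(205,320)).items(): print(n,s.pts([uv]).round(3))
E
```

```text
ring [[0.44  0.368 0.055]]
tree [[0.605 0.327 0.037]]
lf [[0.544 0.416 0.003]]
ts [[0.511 0.289 0.001]]
sf [[0.604 0.088 0.   ]]
lb [[0.651 0.22  0.06 ]]
sb [[0.552 0.188 0.058]]
white [[0.333 0.358 0.028]]
ring [[0.441 0.374 0.054]]
tree [[0.603 0.337 0.072]]
lf [[0.527 0.433 0.042]]
ts [[0.497 0.309 0.032]]
box [[0.624 0.409 0.016]]
```

View pics/tc0.png

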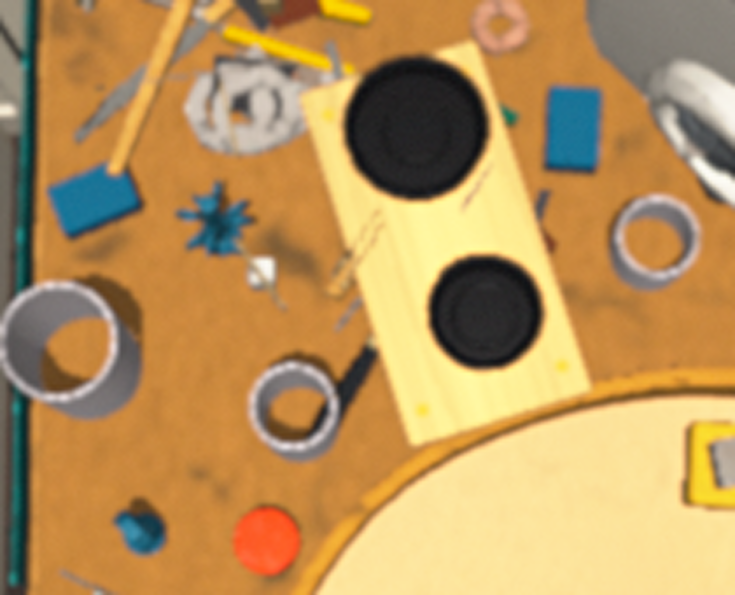

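View pics/sc0.png

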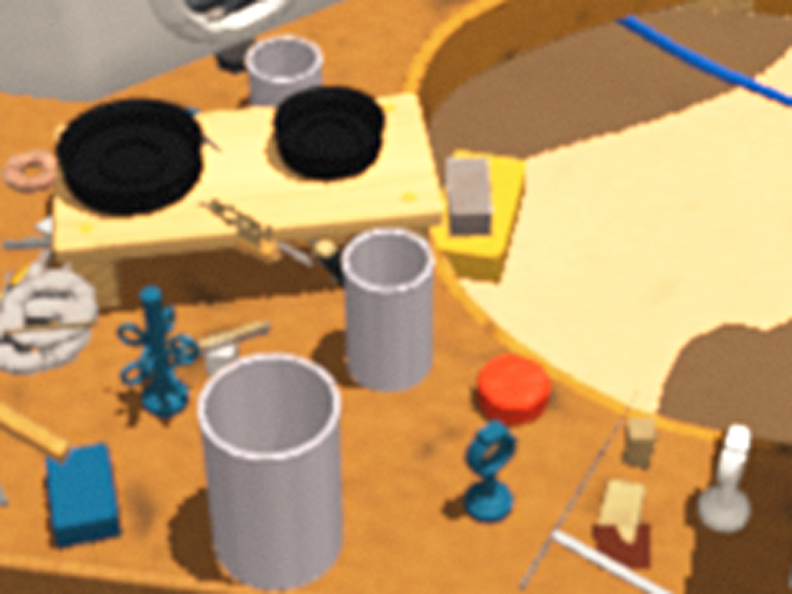

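```bash
cat > meas.py <<'E'
from h import *
from scipy.optimize import least_squares
def fitc(p,r):
    x,y,_=circ(p); f=lambda q:np.hypot(p[:,0]-q[0],p[:,1]-q[1])-r
    s=least_squares(f,[x,y],loss="soft_l1",f_scale=.001); return s.x,np.median(np.abs(s.fun))
def wax_mask(im):
    h=cv2.cvtColor(im,cv2.COLOR_RGB2HSV); return cv2.inRange(h,(92,110,20),(112,255,220))
E
python3 - <<'E'
from meas import *
for n in("side","top"):
    c=load(n+"0.npz"); P=c.cloud()
    g=dict(lf=(.54,.43,.092,.030),ts=(.505,.305,.072,.022),sf=(.6,.095,.040,.022),lb=(.65,.22,.074,.036),sb=(.555,.19,.074,.028))
    for k,(x,y,z,r) in g.items():
        m=(np.hypot(P[...,0]-x,P[...,1]-y)<r+.03)&(np.abs(P[...,2]-z)<.004)
        p=P[m]; 
        if len(p)<8: print(n,k,len(p)); continue
        q,e=fitc(p,r-.001 if 'b' not in k else r)
        print(n,k,len(p),q.round(4),'med',e.round(4),'free',np.round(circ(p),4),'z',np.median(p[:,2]).round(4))
    W=wax_mask(c.im)
    for k,(x,y) in dict(ring=(.44,.37),tree=(.605,.33)).items():
        m=(np.hypot(P[...,0]-x,P[...,1]-y)<.04)&(W>0)
        p=P[m]; print(n,k,len(p),p.min(0).round(3),p.max(0).round(3))
        for lo,hi in((0,.012),(.012,.028),(.028,.056),(.056,.08)):
            a=p[(p[:,2]>lo)&(p[:,2]<hi)]
            if len(a): print('  ',lo,len(a),a.mean(0).round(4),(a.max(0)-a.min(0)).round(4))
E
```

```text
side lf 219 [0.5334 0.4059] med 0.0006 free [0.5334 0.406  0.0286] z 0.0901
side ts 118 [0.5022 0.2892] med 0.0007 free [0.5022 0.2891 0.0207] z 0.0699
side sf 185 [0.614  0.0784] med 0.0054 free [0.6085 0.084  0.029 ] z 0.0391
side lb 267 [0.6475 0.2252] med 0.0012 free [0.6475 0.2252 0.0363] z 0.0721
side sb 203 [0.5501 0.1907] med 0.0014 free [0.5501 0.1907 0.0288] z 0.0719
side ring 254 [0.43  0.366 0.003] [0.45  0.387 0.056]
   0 111 [0.4398 0.3777 0.0074] [0.0203 0.021  0.0081]
   0.012 19 [0.4404 0.3761 0.0187] [0.0048 0.0073 0.0151]
   0.028 124 [0.4406 0.3756 0.0431] [0.0174 0.0196 0.0275]
side tree 321 [ 0.587  0.303 -0.001] [0.619 0.353 0.076]
   0 80 [0.6061 0.3382 0.0067] [0.0194 0.0432 0.0116]
   0.012 45 [0.6041 0.3367 0.0217] [0.0252 0.0322 0.0151]
   0.028 133 [0.6036 0.3382 0.0415] [0.0299 0.0358 0.0276]
   0.056 62 [0.6053 0.3351 0.0682] [0.0092 0.0098 0.0198]
top lf 130 [0.5335 0.4039] med 0.0005 free [0.5335 0.4039 0.0289] z 0.0906
top ts 85 [0.502  0.2863] med 0.0005 free [0.502  0.2863 0.0207] z 0.0706
top sf 141 [0.6116 0.0779] med 0.007 free [0.6063 0.0829 0.0268] z 0.0395
top lb 327 [0.6482 0.2223] med 0.0012 free [0.6483 0.2223 0.0362] z 0.0727
top sb 280 [0.5502 0.1878] med 0.0013 free [0.5502 0.1878 0.0283] z 0.0725
top ring 94 [0.43  0.361 0.003] [0.45  0.378 0.056]
   0 32 [0.4426 0.3684 0.0081] [0.019  0.015  0.0085]
   0.028 61 [0.4388 0.3691 0.0486] [0.0181 0.0175 0.0265]
   0.056 1 [0.4456 0.3712 0.0561] [0. 0. 0.]
top tree 135 [0.589 0.314 0.003] [0.619 0.347 0.078]
   0 27 [0.6047 0.3284 0.0074] [0.0202 0.018  0.0084]
   0.012 17 [0.6056 0.3295 0.0217] [0.0201 0.0226 0.0146]
   0.028 64 [0.6024 0.3285 0.0425] [0.0265 0.0329 0.0242]
   0.056 27 [0.6057 0.3299 0.071 ] [0.0086 0.0074 0.0195]
```

```bash
python3 - <<'E'
from meas import *
from workcell import *
o=get_obs(); Rm=R.from_quat(o["ee_rot"]).as_matrix(); print(Rm.round(3))
for n in("side","top"):
    c=load(n+"0.npz"); P=c.cloud(); W=wax_mask(c.im)
    m=(np.hypot(P[...,0]-.44,P[...,1]-.37)<.03)&(W>0)&(P[...,2]>.033)
    p=P[m]; q=p[:,:2]-p[:,:2].mean(0); w,v=np.linalg.eigh(q.T@q/len(q)); print(n,'ring yaw',np.degrees(np.arctan2(v[1,1],v[0,1])),np.sqrt(w))
    a=p[p[:,2]>.052]; print(len(a),a[:,:2].mean(0).round(4),(a.max(0)-a.min(0)).round(4))
    for nm,sel in dict(board=(P[...,2]>.048)&(P[...,2]<.058)&(P[...,0]>.45)&(P[...,0]<.75)&(P[...,1]>.1)&(P[...,1]<.3)).items():
        p=P[sel]; r=cv2.minAreaRect(p[:,:2].astype(np.float32)); print(nm,r,cv2.boxPoints(r).round(3).tolist())
    sel=(P[...,2]>.1)&(P[...,0]>.35)&(P[...,0]<.9)&(P[...,1]>-.3)&(P[...,1]<.5)&(c.z>0)
    g=np.zeros((11,16));
    p=P[sel]
    H,_,_=np.histogram2d(p[:,0],p[:,1],bins=[np.arange(.35,.91,.05),np.arange(-.3,.51,.05)]); print(H.astype(int))
c=load("side0.npz"); crop(c.im,300,285,360,335,10,"pics/ring0.png")
c=load("top0.npz"); crop(c.im,240,240,320,290,10,"pics/ringt0.png")
E
```

```text
[[ 0.959 -0.     0.283]
 [-0.283 -0.001  0.959]
 [ 0.    -1.    -0.001]]
side ring yaw 45.43112862593399 [0.00219385 0.00691613]
34 [0.4404 0.3752] [0.0102 0.0123 0.0035]
board ((0.615149736404419, 0.20004376769065857), (0.2693173289299011, 0.19978725910186768), 0.022028889507055283) [[0.47999998927116394, 0.30000001192092896], [0.48100000619888306, 0.10000000149011612], [0.75, 0.10000000149011612], [0.75, 0.30000001192092896]]
[[   0    0    0    0    0    0    0    0    0    0    0    0    0    0
     0    0]
 [   0    0    0    0    0    0    0    0    0    0    0    0    0    0
     0    0]
 [   0    0    0    0    0    0    0    0    0    0    0    0    0    0
     0    0]
 [   0    0    0    0    0    0    0    0    0    0    0    0    0    0
     0    0]
 [   0    6  202  318  376  725  934   10    0    0    0    0    0    0
     0    0]
 [   0  215  291  303  350  387  960 1712   13    0    0    0    0    0
     0    0]
 [ 144  279  302  335  371  425  466 1574 2152    0    0    0    0    0
     0    0]
 [  13   92  179  275  337  390  430  478 3286    0    0    0    0    0
 
[... 891 characters left out ...]
0    0
     0    0]
 [   0    0    0    0    0    0    0    0    0    0    0    0    0    0
     0    0]
 [   0   33  785 1125 1219 1364  889    6    0    0    0    0    0    0
     0    0]
 [   0  615 1191 1218 1264 1293 1607 1335    2    0    0    0    0    0
     0    0]
 [   0  432 1327 1359 1409 1454 1487 2035 1362    0    0    0    0    0
     0    0]
 [   0   52 1111 1251 1337 1353 1364 1363 1287    0    0    0    0    0
     0    0]
 [   0   14 1039 1004  926  897  891  893  807    0    0    0    0    0
     0    0]
 [  50    0    0    0    0    0    0    0  422    0    0   40  258  102
     0    0]
 [  13    0    0    0    0    0    0  173   54    0    0   50  211  114
     0    0]]
```

View pics/ring0.png

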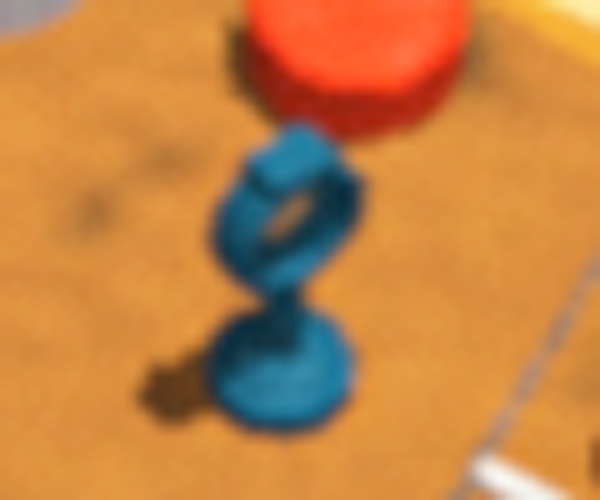

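View pics/ringt0.png

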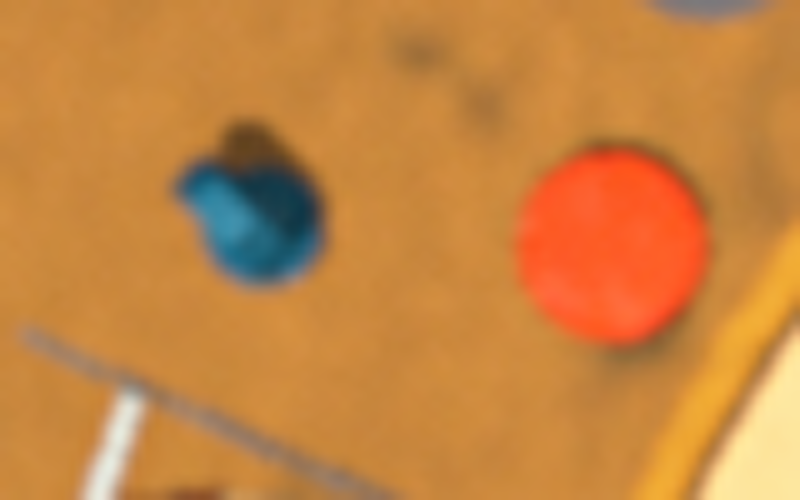

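```bash
cat > plan.py <<'E'
import sys,numpy as np
from workcell import *
from scipy.spatial.transform import Rotation as R
# usage: plan.py x y z jawdeg(or -)   -> shift/turn in tool axes; also levels the tool
o=get_obs(); M=R.from_quat(o["ee_rot"]); p=np.array(o["position"])
def plan(x,y,z,jaw=None):
    m=M.as_matrix(); cur=np.degrees(np.arctan2(m[1,2],m[0,2]))
    j=cur if jaw is None else cur+((jaw-cur+90)%180-90)
    a=np.radians(j); zz=np.array([np.cos(a),np.sin(a),0]); yy=np.array([0,0,-1.]); T=np.c_[np.cross(yy,zz),yy,zz]
    return M.inv().apply(np.array([x,y,z])-p),(M.inv()*R.from_matrix(T)).as_rotvec(),cur,j
if __name__=="__main__":
    a=sys.argv[1:]; t,r,c,j=plan(*map(float,a[:3]),None if a[3]=='-' else float(a[3]))
    print("shift",t.round(4),"turn",r.round(4),"jaw",c.round(1),"->",round(j,1))
    print("t",round(float(o["clock"]),2),"p",p.round(4),"F",np.round(o["ft_force"],2),"T",np.round(o["torque"],2),"w",round(float(o["grip_width"]),3),"q",np.round(o["joint_pos"],2))
E
python3 plan.py .4405 .3735 .16 132
```

```text
shift [ 0.3168  0.0708 -0.1417] turn [ 1.2000e-03 -1.0198e+00 -6.0000e-04] jaw 73.6 -> 132.0
t 0.1 p [0.1767 0.5992 0.2306] F [-0.09  0.44  0.23] T [ 0.02 -0.04  0.03] w 0.996 q [-1.31  0.33 -0.06  1.46  0.02  1.35 -0.09]
```

Request:
send_rows(motion=[[50,0.016,0.003,-0.007,0,-0.05,0],[50,0.05,0.011,-0.022,0,-0.16,0],[50,0.085,0.019,-0.038,0,-0.28,0],[50,0.12,0.027,-0.054,0,-0.39,0],[50,0.155,0.035,-0.069,0,-0.5,0],[50,0.19,0.042,-0.085,0,-0.61,0],[50,0.225,0.05,-0.1,0,-0.73,0],[50,0.26,0.058,-0.116,0,-0.84,0],[50,0.295,0.066,-0.132,0,-0.95,0],[50,0.317,0.071,-0.142,0.001,-1.02,-0.001]], squeeze=25)

```text
clock: 0.93
position: [0.4436, 0.3695, 0.1592]
ee_rot: [0.66, 0.254, -0.254, -0.659]
ft_force: [0.5, -0.3, 1.0]
grip_width: 0.503
```

Request:
send_rows(motion=[[50,0,0,0,0,0,0],[50,0,0,0,0,0,0],[50,0,0,0,0,0,0],[50,0,0,0,0,0,0]])

```text
clock: 1.27
position: [0.4395, 0.375, 0.1604]
ee_rot: [-0.659, -0.254, 0.254, 0.66]
ft_force: [0.4, 0.6, -0.3]
grip_width: 0.497
```

```bash
python3 plan.py .4405 .3735 .10 132; python3 - <<'E'
from workcell import *
from h import *
o=get_obs(); p=np.array(o["position"]); 
for n in("side","top"):
    c=camera(n); np.savez(f"{n}1.npz",**c); k=Cam(c)
    uv=k.proj([p])[0]; print(n,uv)
    im=k.im.copy(); cv2.circle(im,tuple(int(round(a)) for a in uv),1,(255,0,0),-1)
    u,v=map(int,uv); crop(im,max(0,u-70),v-60,u+70,v+60,5,f"pics/{n}1.png")
E
```

```text
shift [-0.0003  0.0604 -0.0019] turn [-0.0011  0.0017  0.0015] jaw 132.1 -> 132.0
t 1.27 p [0.4395 0.375  0.1604] F [ 0.42  0.58 -0.3 ] T [ 0.03  0.01 -0.  ] w 0.497 q [-0.79  0.28  0.    1.68 -0.    1.18  1.52]
side [331.72524184 248.6863723 ]
top [249.09505467 257.85031272]
```

View pics/side1.png

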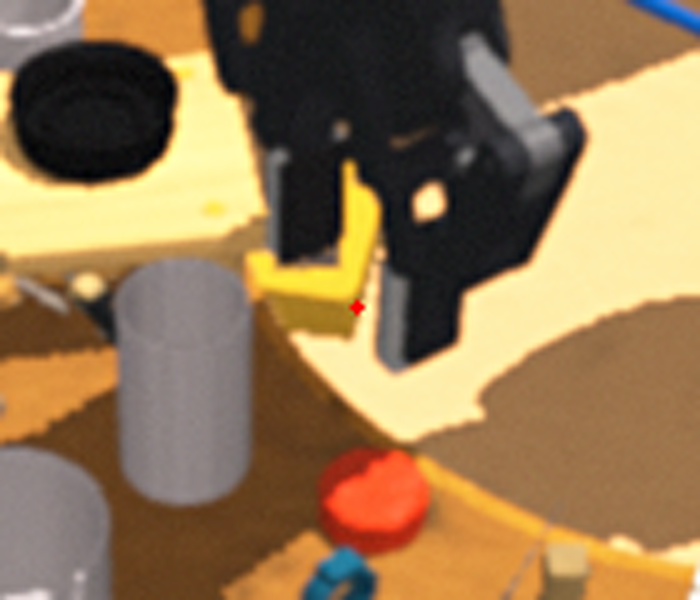

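View pics/top1.png

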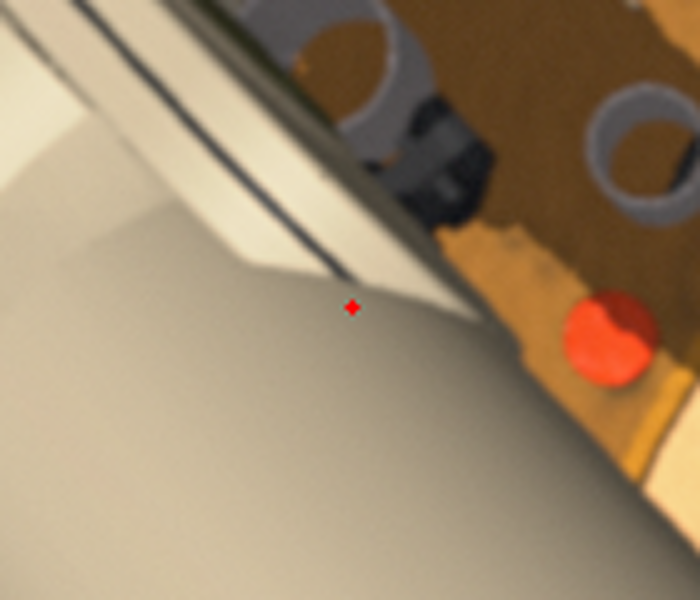

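```bash
python3 - <<'E'
from h import *
from workcell import *
o=get_obs(); p=np.array(o["position"]); M=R.from_quat(o["ee_rot"]).as_matrix()
for n in("side","top"):
    c=load(n+"1.npz"); P=c.cloud().reshape(-1,3); q=(P-p)@M
    q=q[(np.abs(q).max(1)<.07)&(P[:,2]>.1)]
    for s in(-1,1):
        a=q[(q[:,2]*s>0)&(q[:,1]>-.04)]
        if len(a)<10: continue
        print(n,s,len(a),'pct1',np.percentile(a,2,axis=0).round(4),'pct99',np.percentile(a,98,axis=0).round(4))
        h=np.histogram(a[:,2],bins=np.arange(-.06,.061,.005))[0]; print(h)
E
```

```text
side -1 364 pct1 [-0.0099 -0.0395 -0.0273] pct99 [ 0.0117 -0.0019 -0.0194]
[  0   0   0   0   0   4  25 289  46   0   0   0   0   0   0   0   0   0
   0   0   0   0   0   0]
side 1 281 pct1 [-0.0056 -0.0378  0.0225] pct99 [ 0.0118 -0.0037  0.0364]
[ 0  0  0  0  0  0  0  0  0  0  0  0  0  0  0  0 31 98 73 79  0  0  0  0]
```

Request:
send_rows(motion=[[50,0,0.01,0,0,0,0],[50,0,0.03,0,0,0,0],[50,0,0.05,0,0,0,0],[50,0,0.07,0,0,0,0],[50,0,0.085,0,0,0,0],[50,0,0.1,0,0,0,0],[50,0,0.115,0,0,0,0],[50,0,0.125,0,0,0,0],[50,0,0.13,0,0,0,0],[50,0,0.13,0,0,0,0]])

```text
clock: 2.2
position: [0.44, 0.3735, 0.0291]
ee_rot: [-0.66, -0.253, 0.254, 0.66]
ft_force: [-0.3, 0.1, 1.1]
grip_width: 0.502
```

```bash
python3 plan.py .4405 .3745 .03 132; python3 - <<'E'
from workcell import *
from h import *
c=camera("side"); np.savez("side2.npz",**c); k=Cam(c); crop(k.im,260,220,400,340,5,"pics/side2.png")
E
```

```text
shift [ 0.0011 -0.0009  0.0004] turn [-0.0004  0.0006 -0.0006] jaw 132.0 -> 132.0
t 2.2 p [0.44   0.3735 0.0291] F [-0.28  0.13  1.09] T [-0.03 -0.05 -0.06] w 0.502 q [-0.78  0.42 -0.    1.79 -0.    0.93  1.52]
```

View pics/side2.png

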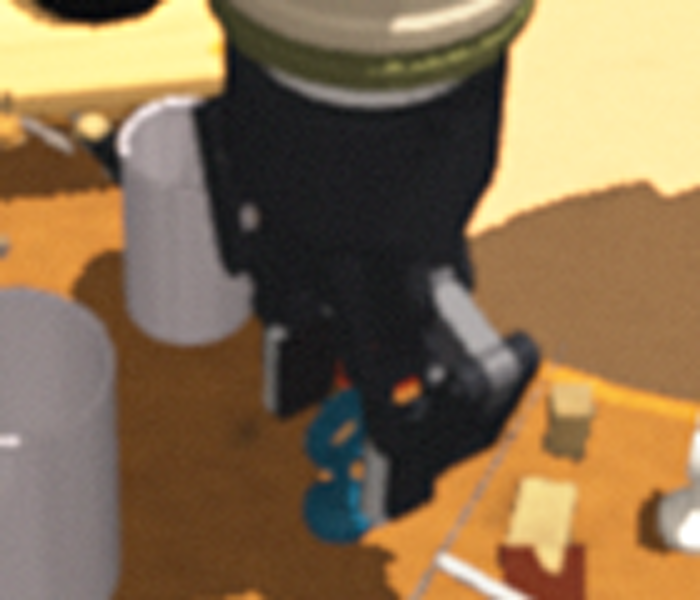

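The ring is between the fingers, crop (335,460). I'll close on it now.

Request:
send_rows(motion=[[25,0,-0.001,0,0,0,0],[0,0,-0.001,0,0,0,0],[0,0,-0.001,0,0,0,0],[0,0,-0.001,0,0,0,0],[0,0,-0.001,0,0,0,0],[0,0,-0.001,0,0,0,0],[0,0,-0.001,0,0,0,0]], squeeze=25)

```text
clock: 2.83
position: [0.4412, 0.3741, 0.0319]
ee_rot: [-0.66, -0.254, 0.253, 0.661]
ft_force: [0.7, -0.6, 6.1]
grip_width: 0.1
```

```bash
python3 plan.py .5501 .19 .20 90; python3 - <<'E'
from workcell import *
from h import *
c=camera("side"); np.savez("side3.npz",**c); k=Cam(c); crop(k.im,260,220,400,340,5,"pics/side3.png")
E
```

```text
shift [-0.0418 -0.1683 -0.2096] turn [-0.0013  0.7331  0.0023] jaw 132.0 -> 90.0
t 2.83 p [0.4412 0.3741 0.0319] F [ 0.69 -0.57  6.13] T [-0.07 -0.1   0.05] w 0.1 q [-0.78  0.42 -0.    1.79  0.    0.93  1.52]
```

View pics/side3.png

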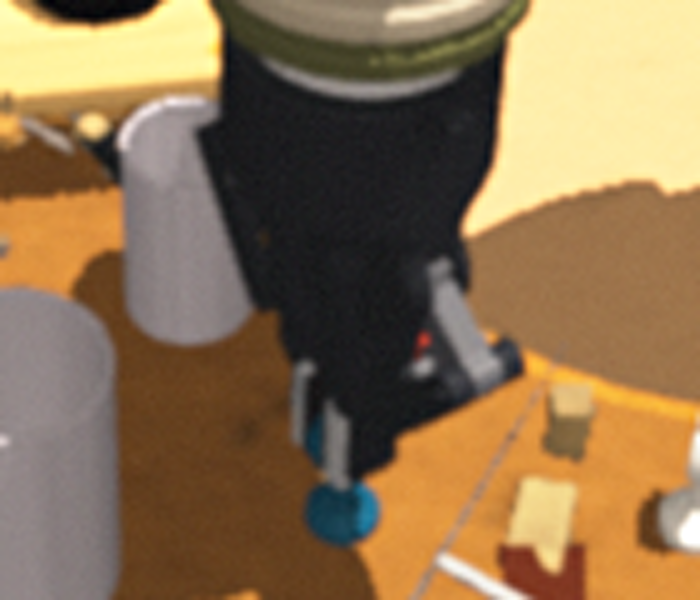

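Request:
send_rows(motion=[[0,0,-0.004,0,0,0,0],[0,0,-0.015,0,0,0,0],[0,0,-0.035,0,0,0,0],[0,0,-0.06,0,0,0,0],[0,0,-0.085,0,0,0,0],[0,0,-0.11,0,0,0,0],[0,0,-0.13,0,0,0,0],[0,0,-0.143,0,0,0,0],[0,0,-0.148,0,0,0,0],[0,0,-0.148,0,0,0,0]])

```text
clock: 3.72
position: [0.4409, 0.374, 0.1809]
ee_rot: [-0.659, -0.255, 0.252, 0.661]
ft_force: [0.3, -0.3, -0.0]
grip_width: 0.098
```

```bash
python3 plan.py .5501 .19 .18 90
```

```text
shift [-0.0421  0.0006 -0.2098] turn [-0.0019  0.7333  0.0031] jaw 132.0 -> 90.0
t 3.72 p [0.4409 0.374  0.1809] F [ 0.25 -0.28 -0.04] T [0.09 0.02 0.01] w 0.098 q [-0.79  0.26  0.    1.66 -0.    1.22  1.52]
```

Request:
send_rows(motion=[[0,-0.001,0,-0.006,0,0.02,0],[0,-0.004,0,-0.022,0,0.08,0],[0,-0.009,0,-0.046,0,0.16,0],[0,-0.015,0,-0.075,0,0.26,0],[0,-0.021,0,-0.105,0,0.37,0],[0,-0.027,0,-0.135,0,0.47,0],[0,-0.033,0,-0.165,0,0.57,0],[0,-0.038,0,-0.188,0,0.66,0.001],[0,-0.041,0,-0.204,-0.001,0.715,0.002],[0,-0.042,0,-0.21,-0.002,0.733,0.003]])

```text
clock: 4.55
position: [0.5508, 0.1862, 0.1782]
ee_rot: [0.708, -0.003, 0.001, -0.706]
ft_force: [-0.2, -0.8, -0.6]
grip_width: 0.091
```

Request:
send_rows(motion=[[0,0,0,0,0,0,0],[0,0,0,0,0,0,0],[0,0,0,0,0,0,0],[0,0,0,0,0,0,0]])

```text
clock: 4.88
position: [0.5492, 0.1912, 0.179]
ee_rot: [0.708, 0.001, -0.002, -0.707]
ft_force: [-0.9, 0.4, -1.0]
grip_width: 0.096
```

```bash
python3 plan.py .5501 .19 .1 90; python3 - <<'E'
from workcell import *
from h import *
for n in("side","top"):
    c=camera(n); np.savez(f"{n}4.npz",**c); k=Cam(c)
    p=k.proj([[.55,.19,.11]])[0].astype(int); crop(k.im,p[0]-70,p[1]-60,p[0]+70,p[1]+60,5,f"pics/{n}4.png"); print(n,p)
E
```

```text
shift [ 0.001   0.079  -0.0011] turn [ 0.0012  0.0037 -0.0017] jaw 90.2 -> 90.0
t 4.88 p [0.5492 0.1912 0.179 ] F [-0.9   0.39 -1.  ] T [-0.01 -0.01 -0.04] w 0.096 q [-0.6   0.27  0.22  1.66 -0.06  1.22  1.21]
side [278 189]
top [363 194]
```

View pics/side4.png

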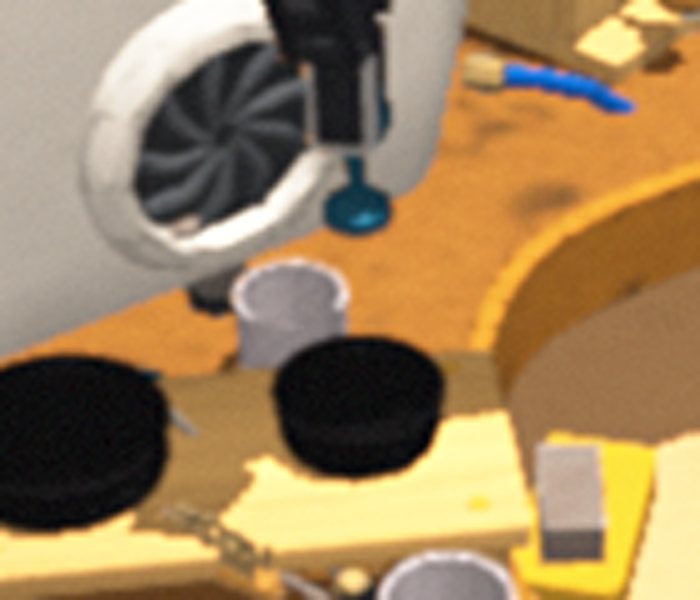

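View pics/top4.png

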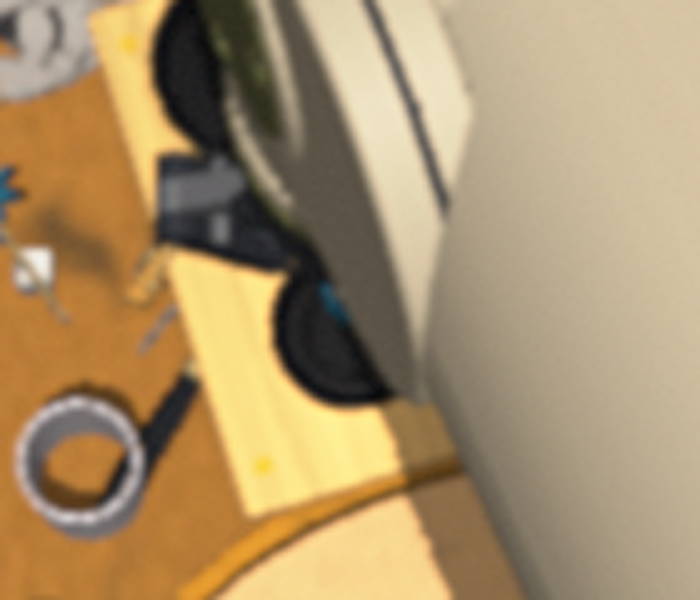

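```bash
cat > foot.py <<'E'
from meas import *
# lower outline of a round button foot (r=12mm) at height z, in a side view: cast to plane, fit circle
def foot(c,xy,z,rad=.02,r=.012):
    u,v=c.proj([[xy[0],xy[1],z]])[0]
    W=wax_mask(c.im); big=np.zeros_like(W); 
    big[int(v)-12:int(v)+18,int(u)-25:int(u)+25]=1; W=W*big
    n,l,st,ce=cv2.connectedComponentsWithStats(W,connectivity=8)
    i=1+np.argmax(st[1:,4]); m=l==i
    pts=[]
    cols=np.where(m.any(0))[0]
    for a in cols: pts.append((a,np.where(m[:,a])[0].max()+.5))
    q=c.plane(pts,z); 
    s,e=fitc(q,r); return s,e,st[i],len(q),np.array(pts)
E
python3 - <<'E'
from foot import *
c=load("side4.npz")
for z in (.146,.149): print(foot(c,(.547,.19),z)[:4])
P=c.cloud(); W=wax_mask(c.im)
m=(W>0)&(np.hypot(P[...,0]-.55,P[...,1]-.19)<.04)&(P[...,2]>.1); p=P[m]; print(len(p),p.min(0),p.max(0))
a=p[p[:,2]<.16]; print(a.min(0),a.max(0)); v,u=np.where(m); print(u.min(),u.max(),v.min(),v.max())
# white-ish check on bases again in same camera
g=dict(sb=(.555,.19,.074,.0315))
for k,(x,y,z,r) in g.items():
    q=P[(np.hypot(P[...,0]-x,P[...,1]-y)<r+.015)&(np.abs(P[...,2]-z)<.003)]; print(fitc(q,.0285),len(q))
E
```

```text
(array([0.54729772, 0.18643825]), np.float64(0.0004103740124849122), array([273, 161,  12,  14,  93], dtype=int32), 12)
(array([0.54637085, 0.19060092]), np.float64(0.0004098846095370208), array([273, 161,  12,  14,  93], dtype=int32), 12)
97 [0.53678684 0.1878751  0.1492571 ] [0.55547855 0.20447475 0.19120744]
[0.53738713 0.1878751  0.1492571 ] [0.55547855 0.20447475 0.15983696]
273 284 150 174
(array([0.55016452, 0.19060355]), np.float64(0.0011017264738098966)) 154
```

Request:
send_rows(motion=[[0,0.0015,0.005,0,0,0.004,0],[0,0.0035,0.015,-0.0005,0.001,0.004,-0.002],[0,0.0035,0.026,-0.0005,0.001,0.004,-0.002],[0,0.0035,0.038,-0.0005,0.001,0.004,-0.002],[0,0.0035,0.05,-0.0005,0.001,0.004,-0.002],[0,0.0035,0.058,-0.0005,0.001,0.004,-0.002],[0,0.0035,0.064,-0.0005,0.001,0.004,-0.002],[0,0.0035,0.068,-0.0005,0.001,0.004,-0.002],[0,0.0035,0.068,-0.0005,0.001,0.004,-0.002],[0,0.0035,0.068,-0.0005,0.001,0.004,-0.002]])

```text
clock: 5.82
position: [0.5536, 0.1889, 0.1113]
ee_rot: [0.707, -0.001, 0.002, -0.707]
ft_force: [0.9, 0.1, -0.8]
grip_width: 0.099
```

```bash
python3 plan.py .5527 .1906 .095 90; python3 - <<'E'
from workcell import *
from foot import *
c=camera("side"); np.savez("side5.npz",**c); k=Cam(c)
print(foot(k,(.55,.19),.082)[:4])
P=k.cloud(); W=wax_mask(k.im)
m=(W>0)&(np.hypot(P[...,0]-.55,P[...,1]-.19)<.04)&(P[...,2]>.07); p=P[m]; a=p[p[:,2]<.095]; print(a.min(0),a.max(0))
p=k.proj([[.55,.19,.08]])[0].astype(int); crop(k.im,p[0]-70,p[1]-60,p[0]+70,p[1]+60,5,f"pics/side5.png")
E
```

```text
shift [-0.0009  0.0163  0.0017] turn [ 0.0005 -0.0038  0.001 ] jaw 89.8 -> 90.0
t 5.82 p [0.5536 0.1889 0.1113] F [ 0.9   0.1  -0.81] T [-0.03 -0.05  0.04] w 0.099 q [-0.58  0.34  0.21  1.72 -0.08  1.09  1.22]
(array([0.55027146, 0.19509525]), np.float64(0.0007758815429151095), array([271, 194,  15,  15, 154], dtype=int32), 15)
[0.54054305 0.160407   0.07000412] [0.56660115 0.20314933 0.09304632]
```

View pics/side5.png

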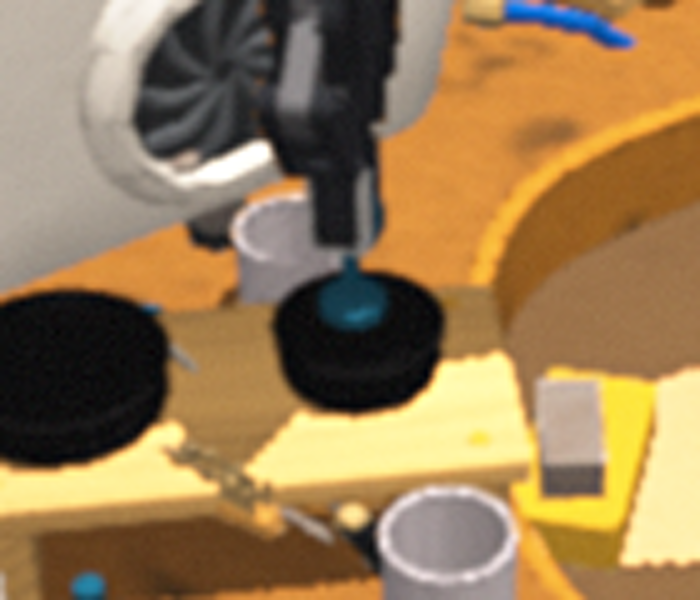

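```bash
python3 - <<'E'
from foot import *
c=load("side0.npz")
u,v=c.proj([[.55,.1906,.074]])[0]; print(u,v)
import sys
for n in ("side0","side5"):
    c=load(n+".npz"); g=cv2.cvtColor(c.im,cv2.COLOR_RGB2GRAY)
    for r in range(int(v)-2,int(v)+10,2):
        print(n,r,g[r,255:305].tolist())
c=load("side5.npz"); crop(c.im,245,170,310,230,12,"pics/z5.png")
c=load("top0.npz"); g=cv2.cvtColor(c.im,cv2.COLOR_RGB2GRAY)
m=(g<60).astype(np.uint8); n,l,st,ce=cv2.connectedComponentsWithStats(m)
for i in (l[199,363],l[146,345]):
    cn=max(cv2.findContours((l==i).astype(np.uint8),0,1)[0],key=cv2.contourArea).reshape(-1,2)
    q=c.plane(cn,.074); print(st[i],np.round(circ(q),4))
E
```

```text
278.9252360906975 205.85903455327355
side0 203 [221, 233, 239, 240, 238, 238, 237, 216, 136, 49, 19, 19, 21, 16, 17, 15, 16, 17, 14, 15, 15, 15, 14, 17, 15, 21, 18, 14, 20, 13, 13, 15, 14, 9, 14, 16, 17, 17, 13, 13, 64, 166, 216, 225, 228, 233, 236, 235, 235, 236]
side0 205 [238, 238, 238, 238, 238, 240, 239, 201, 82, 16, 17, 21, 17, 13, 15, 16, 18, 20, 19, 24, 21, 23, 22, 17, 19, 16, 21, 19, 23, 21, 19, 22, 21, 18, 16, 12, 15, 15, 14, 9, 17, 103, 216, 238, 237, 236, 235, 236, 235, 236]
side0 207 [239, 238, 238, 238, 239, 240, 228, 154, 51, 12, 17, 15, 17, 19, 19, 23, 23, 24, 20, 17, 14, 20, 18, 22, 24, 19, 16, 18, 14, 14, 21, 17, 20, 23, 22, 18, 18, 12, 13, 11, 23, 112, 220, 239, 237, 236, 235, 236, 236, 237]
side0 209 [238, 238, 239, 238, 239, 241, 236, 187, 76, 19, 13, 18, 20, 28, 27, 23, 20, 17, 20, 21, 27, 24, 28, 23, 25, 23, 25, 26, 25, 25, 23, 20, 18, 19, 24, 21, 23, 16, 12, 13, 57, 165, 233, 240, 240, 240, 239, 239, 239, 239]
side0 211 [240, 240, 241, 241, 242, 238, 208, 127, 59, 24, 19, 27, 25, 25, 22, 20, 22, 21, 27, 27, 24, 26, 25, 26, 27, 22, 27, 23, 27, 24, 28, 24, 22, 1
[... 1046 characters left out ...]
, 15, 9, 13, 13, 12, 14, 13, 14, 14, 15, 11, 13, 12, 16, 12, 10, 12, 16, 14, 16, 14, 13, 14, 16, 15, 16, 30, 68, 110, 132, 134, 137, 130, 135, 131, 134]
side5 211 [137, 137, 135, 138, 135, 137, 137, 111, 64, 22, 12, 10, 14, 13, 16, 12, 12, 10, 13, 12, 11, 12, 13, 11, 11, 14, 15, 15, 16, 14, 10, 14, 16, 15, 19, 11, 11, 14, 19, 21, 41, 94, 128, 133, 133, 132, 132, 130, 130, 125]
side5 213 [139, 138, 137, 139, 137, 141, 142, 134, 93, 35, 8, 11, 11, 17, 15, 13, 14, 14, 13, 16, 13, 11, 14, 13, 13, 13, 12, 14, 12, 12, 16, 20, 17, 22, 17, 20, 26, 19, 14, 7, 36, 100, 138, 145, 141, 152, 186, 198, 185, 189]
[348 184  31  31 765] [0.5497 0.1884 0.0273]
[ 324  127   40   39 1231] [0.6474 0.2231 0.0357]
```

View pics/z5.png

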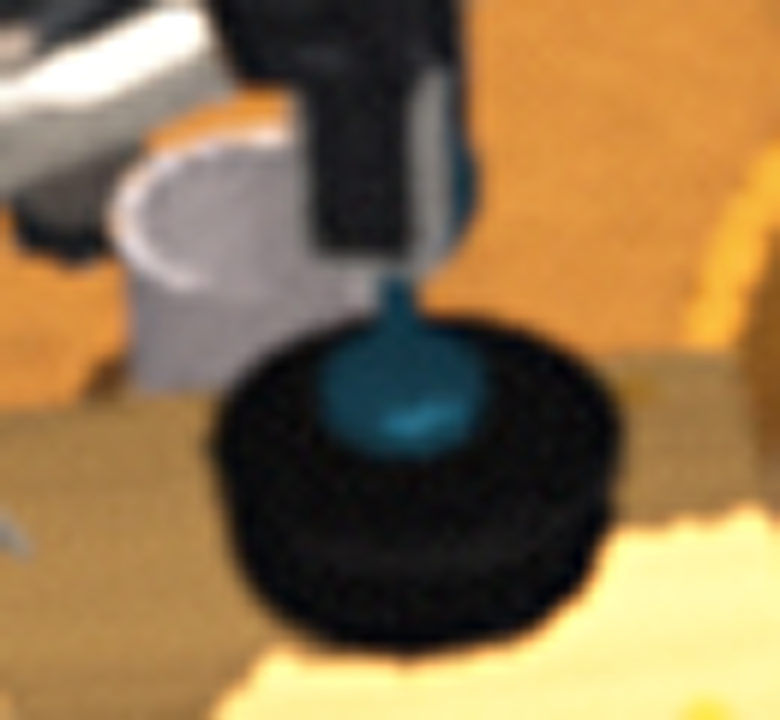

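Request:
send_rows(motion=[[0,0,0.003,0,0,0,0],[0,0,0.007,0,0,0,0],[0,0,0.011,0,0,0,0],[0,0,0.015,0,0,0,0],[0,0,0.016,0,0,0,0],[0,0,0.016,0,0,0,0],[0,0,0.016,0,0,0,0]])

```text
clock: 6.45
position: [0.5534, 0.1888, 0.0951]
ee_rot: [0.707, -0.001, 0.002, -0.707]
ft_force: [-0.9, -0.5, -0.6]
grip_width: 0.1
```

Request:
send_rows(motion=[[0,0,0.001,0,0,0,0],[0,0,0.002,0,0,0,0],[0,0,0.002,0,0,0,0],[0,0,0.002,0,0,0,0]])

```text
clock: 6.78
position: [0.5534, 0.1889, 0.0931]
ee_rot: [0.707, -0.001, 0.002, -0.707]
ft_force: [0.6, 0.2, 0.2]
grip_width: 0.096
```

```bash
python3 plan.py .5536 .1906 .095 90; python3 - <<'E'
from workcell import *
from foot import *
c=camera("side"); np.savez("side6.npz",**c); k=Cam(c)
crop(k.im,245,160,310,220,12,"pics/z6.png")
E
```

```text
shift [ 0.0002 -0.0019  0.0017] turn [ 0.0006 -0.0038  0.0007] jaw 89.8 -> 90.0
t 6.78 p [0.5534 0.1889 0.0931] F [0.56 0.21 0.23] T [0.   0.   0.02] w 0.096 q [-0.58  0.36  0.21  1.74 -0.08  1.05  1.22]
```

View pics/z6.png

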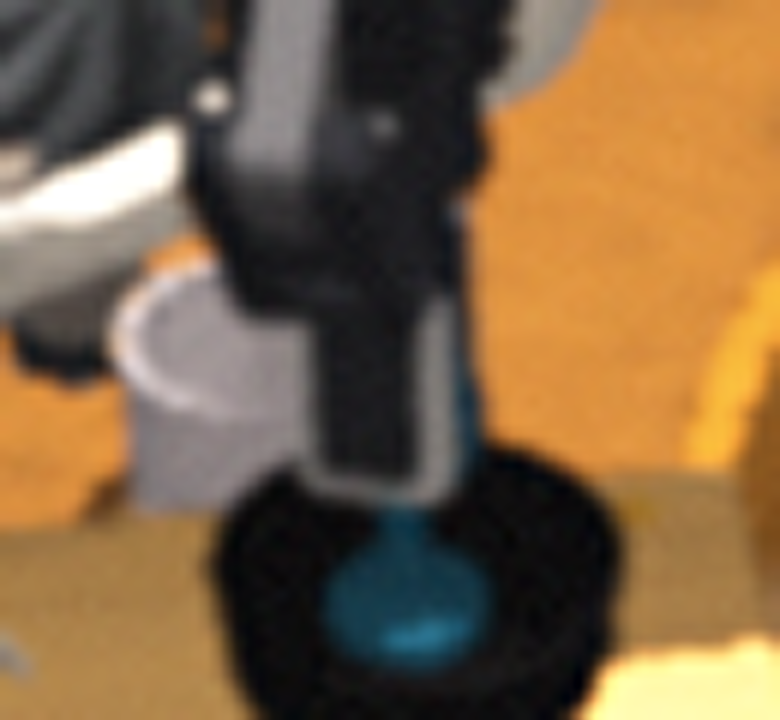

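Request:
send_rows(motion=[[0,-0.001,0,0.0005,0,0,0],[0,-0.001,0.0005,0.0005,0,0,0],[0,-0.001,0.001,0.0005,0,0,0],[0,-0.001,0.001,0.0005,0,0,0],[0,-0.001,0.001,0.0005,0,0,0]])

```text
clock: 7.25
position: [0.5524, 0.1894, 0.0922]
ee_rot: [0.707, -0.001, 0.002, -0.707]
ft_force: [0.2, 1.1, 0.6]
grip_width: 0.097
```

Request:
send_rows(motion=[[0,0,0.0005,0,0,0,0],[0,0,0.001,0,0,0,0],[0,0,0.001,0,0,0,0],[0,0,0.001,0,0,0,0]])

```text
clock: 7.58
position: [0.5526, 0.1895, 0.0918]
ee_rot: [0.707, -0.001, 0.002, -0.707]
ft_force: [-2.7, -1.0, 6.6]
grip_width: 0.096
```

```bash
python3 - <<'E'
from foot import *
k=load("side6.npz"); print(k.proj([[.55,.202,.061],[.55,.2045,.061],[.55,.1995,.061],[.55,.1906,.074]]))
print(foot(k,(.55,.19),.0615)[:4])
E
```

```text
[[277.93263536 215.73504254]
 [277.65611747 216.64457988]
 [278.20800063 214.8293289 ]
 [278.92523609 205.85903455]]
(array([0.55119052, 0.19045615]), np.float64(0.0004489046900841599), array([271, 202,  16,  14, 150], dtype=int32), 16)
```

Request:
send_rows(motion=[[0,0,-0.0005,0,0,0,0],[0,0,-0.0005,0,0,0,0],[20,0,-0.0005,0,0,0,0],[40,0,-0.0005,0,0,0,0],[50,0,-0.0005,0,0,0,0],[50,0,-0.0005,0,0,0,0],[50,0,-0.0005,0,0,0,0]])

```text
clock: 8.17
position: [0.5524, 0.1892, 0.0915]
ee_rot: [0.707, -0.001, 0.002, -0.707]
ft_force: [-0.8, 0.2, 0.0]
grip_width: 0.499
```

Request:
send_rows(motion=[[50,0,-0.005,0,0,0,0],[50,0,-0.015,0,0,0,0],[50,0,-0.03,0,0,0,0],[50,0,-0.05,0,0,0,0],[50,0,-0.075,0,0,0,0],[60,0,-0.1,0,0,0,0],[75,0,-0.125,0,0,0,0],[75,0,-0.14,0,0,0,0],[75,0,-0.15,0,0,0,0],[75,0,-0.15,0,0,0,0]])

```text
clock: 9.0
position: [0.5533, 0.1897, 0.2446]
ee_rot: [-0.707, -0.0, -0.003, 0.708]
ft_force: [1.0, 0.7, -0.4]
grip_width: 0.751
```

```bash
python3 plan.py .5022 .2885 .16 90; python3 - <<'E'
from workcell import *
from foot import *
c=camera("side"); np.savez("side7.npz",**c); k=Cam(c)
crop(k.im,245,150,310,210+10,11,"pics/z7.png"); print(foot(k,(.55,.19),.0615)[:4])
P=k.cloud(); W=wax_mask(k.im)
m=(W>0)&(np.hypot(P[...,0]-.55,P[...,1]-.19)<.03)&(P[...,2]>.06); p=P[m]
for lo,hi in((.06,.075),(.075,.088),(.088,.107),(.107,.118)):
    a=p[(p[:,2]>lo)&(p[:,2]<hi)]; print(lo,len(a),a.mean(0).round(4),a.min(0).round(4),a.max(0).round(4))
E
```

```text
shift [-0.0518  0.0845  0.0985] turn [-0.0012 -0.0039  0.0044] jaw 89.8 -> 90.0
t 9.0 p [0.5533 0.1897 0.2446] F [ 1.    0.66 -0.45] T [0.04 0.02 0.02] w 0.751 q [-0.6   0.23  0.23  1.57 -0.05  1.34  1.2 ]
(array([0.54988481, 0.19044299]), np.float64(0.0004928722663911853), array([272, 199,  15,  17, 185], dtype=int32), 15)
0.06 135 [0.5505 0.19   0.0664] [0.5393 0.1615 0.06  ] [0.567  0.2045 0.0745]
0.075 22 [0.5503 0.1927 0.0815] [0.5469 0.1891 0.0754] [0.5549 0.1965 0.0879]
0.088 65 [0.5509 0.1923 0.0943] [0.539  0.1855 0.088 ] [0.5609 0.197  0.1069]
0.107 34 [0.5507 0.1929 0.1115] [0.5419 0.1878 0.107 ] [0.5595 0.1968 0.1153]
```

View pics/z7.png

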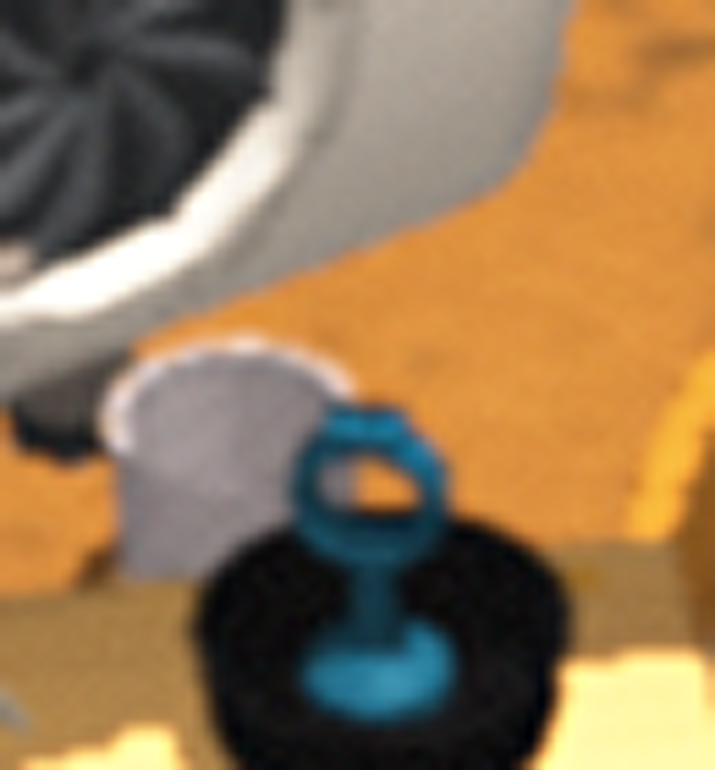

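```bash
python3 - <<'E'
from foot import *
c=load("top0.npz")
print(c.plane([(315,138),(342,234),(393,215),(362,122),(342,226),(329,217),(338,205)],.054).round(3))
P=c.cloud()
for y in np.arange(.21,.30,.01):
    print(y.round(2),[ (lambda a: round(float(np.max(a)),3) if len(a) else None)(P[(abs(P[...,0]-x)<.006)&(abs(P[...,1]-y)<.006)][:,2]) for x in (.46,.48,.5,.52,.54,.56)])
E
```

```text
[[0.669 0.275 0.054]
 [0.489 0.226 0.054]
 [0.523 0.133 0.054]
 [0.699 0.187 0.054]
 [0.503 0.226 0.054]
 [0.52  0.25  0.054]
 [0.542 0.233 0.054]]
0.21 [-0.171, 0.048, 0.056, 0.057, 0.075, 0.075]
0.22 [-0.172, 0.054, 0.057, 0.058, 0.075, 0.075]
0.23 [-0.0, 0.054, 0.056, 0.055, 0.057, 0.056]
0.24 [0.002, 0.002, 0.003, 0.056, 0.055, 0.056]
0.25 [0.002, 0.003, 0.003, 0.029, 0.052, 0.056]
0.26 [0.002, 0.002, 0.073, 0.029, 0.044, 0.051]
0.27 [0.003, 0.072, 0.073, 0.072, 0.044, 0.051]
0.28 [0.003, 0.073, 0.019, 0.073, 0.003, 0.002]
0.29 [0.003, 0.073, 0.002, 0.073, 0.001, 0.026]
```

Request:
send_rows(motion=[[68,-0.003,0.001,0.006,0,0,0],[68,-0.009,0.004,0.018,0,0,0],[68,-0.017,0.01,0.034,0,-0.004,0.002],[68,-0.026,0.02,0.05,0,-0.004,0.004],[68,-0.034,0.035,0.066,-0.001,-0.004,0.004],[68,-0.042,0.052,0.082,-0.001,-0.004,0.004],[68,-0.048,0.068,0.092,-0.001,-0.004,0.004],[68,-0.051,0.08,0.098,-0.001,-0.004,0.004],[68,-0.051,0.084,0.098,-0.001,-0.004,0.004],[68,-0.051,0.084,0.098,-0.001,-0.004,0.004]])

```text
clock: 9.88
position: [0.5009, 0.2873, 0.156]
ee_rot: [0.708, -0.002, -0.002, -0.706]
ft_force: [0.2, -0.8, 0.4]
grip_width: 0.679
```

Request:
send_rows(motion=[[68,0,0,0,0,0,0],[68,0,0,0,0,0,0],[68,0,0,0,0,0,0]])

```text
clock: 10.13
position: [0.5026, 0.2871, 0.1585]
ee_rot: [0.707, -0.001, -0.0, -0.707]
ft_force: [-0.3, -0.4, -0.8]
grip_width: 0.679
```

```bash
python3 plan.py .5022 .288 .04 90; python3 - <<'E'
from workcell import *
from foot import *
c=camera("side"); np.savez("side8.npz",**c); k=Cam(c)
crop(k.im,230,180,370,300,5,"pics/z8.png")
o=get_obs(); p=np.array(o["position"]); M=R.from_quat(o["ee_rot"]).as_matrix()
P=k.cloud().reshape(-1,3); q=(P-p)@M; q=q[(np.abs(q).max(1)<.07)&(P[:,2]>.1)]
for s in(-1,1):
    a=q[(q[:,2]*s>0)&(q[:,1]>-.035)]; print(s,len(a),np.percentile(a,2,axis=0).round(4),np.percentile(a,98,axis=0).round(4))
E
```

```text
shift [-0.0002  0.1185  0.001 ] turn [ 0.0009 -0.0012 -0.0019] jaw 89.9 -> 90.0
t 10.13 p [0.5026 0.2871 0.1585] F [-0.33 -0.44 -0.84] T [0.05 0.01 0.  ] w 0.679 q [-0.72  0.28  0.15  1.69 -0.05  1.18  1.01]
-1 69 [-0.0106 -0.0332 -0.03  ] [-0.0027 -0.004  -0.0258]
1 247 [-0.011  -0.0343  0.0301] [ 0.0107 -0.0049  0.0444]
```

View pics/z8.png

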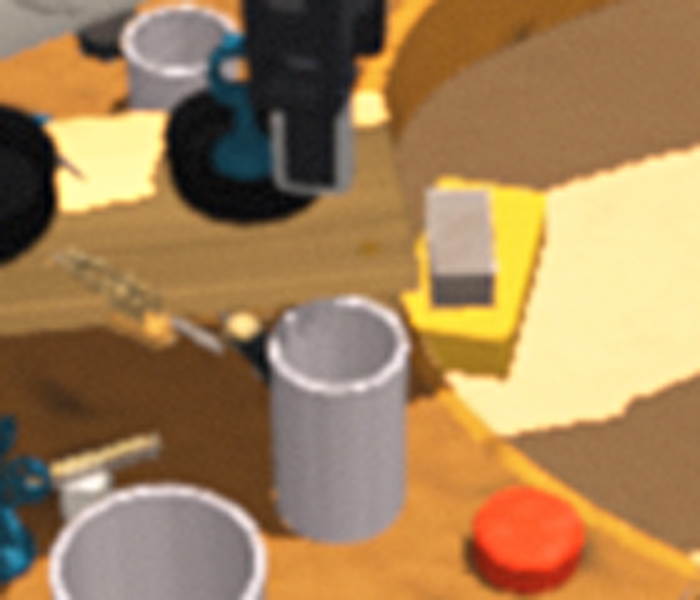

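Request:
send_rows(motion=[[68,0,0.006,0.0005,0,0,0],[68,0,0.02,0.001,0.001,-0.001,-0.002],[68,0,0.04,0.001,0.001,-0.001,-0.002],[68,0,0.06,0.001,0.001,-0.001,-0.002],[68,0,0.078,0.001,0.001,-0.001,-0.002],[68,0,0.094,0.001,0.001,-0.001,-0.002],[68,0,0.106,0.001,0.001,-0.001,-0.002],[68,0,0.115,0.001,0.001,-0.001,-0.002],[68,0,0.118,0.001,0.001,-0.001,-0.002],[68,0,0.118,0.001,0.001,-0.001,-0.002]])

```text
clock: 11.02
position: [0.5012, 0.2882, 0.0391]
ee_rot: [0.707, -0.0, -0.001, -0.707]
ft_force: [0.5, -1.5, 0.1]
grip_width: 0.674
```

Request:
send_rows(motion=[[60,0,0,0,0,0,0],[50,0,0,0,0,0,0],[45,0,0,0,0,0,0],[30,0,0,0,0,0,0],[20,0,0,0,0,0,0],[20,0,0,0,0,0,0]], squeeze=40)

```text
clock: 11.52
position: [0.5019, 0.2889, 0.0404]
ee_rot: [-0.707, -0.0, 0.0, 0.707]
ft_force: [0.4, 1.2, 5.5]
grip_width: 0.516
```

```bash
python3 plan.py .5022 .288 .04 90; python3 - <<'E'
from workcell import *
from foot import *
c=camera("side"); np.savez("side9.npz",**c); k=Cam(c)
crop(k.im,230,180,370,300,5,"pics/z9.png")
E
```

```text
shift [ 0.0003  0.0004 -0.0009] turn [-0.0005  0.0012  0.0001] jaw 90.1 -> 90.0
t 11.52 p [0.5019 0.2889 0.0404] F [0.39 1.16 5.47] T [ 0.19 -0.01 -0.04] w 0.516 q [-0.71  0.41  0.14  1.79 -0.07  0.94  1.02]
```

View pics/z9.png

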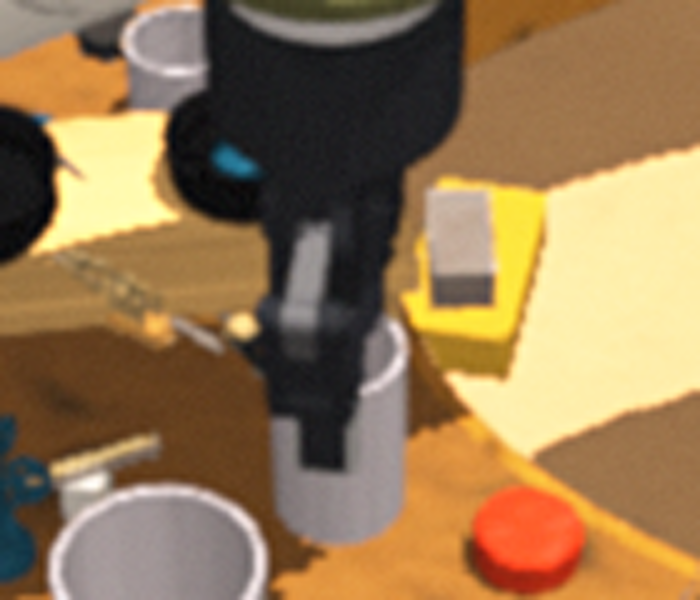

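Request:
send_rows(motion=[[20,0,-0.004,0,0,0,0],[20,0,-0.015,0,0,0,0],[20,0,-0.035,0,0,0,0],[20,0,-0.06,0,0,0,0],[20,0,-0.085,0,0,0,0],[20,0,-0.11,0,0,0,0],[20,0,-0.13,0,0,0,0],[20,0,-0.145,0,0,0,0],[20,0,-0.15,0,0,0,0],[20,0,-0.15,0,0,0,0]])

```text
clock: 12.4
position: [0.5019, 0.2886, 0.191]
ee_rot: [-0.707, -0.001, 0.0, 0.707]
ft_force: [-0.3, -0.2, -2.0]
grip_width: 0.515
```

Request:
send_rows(motion=[[20,0.003,0,-0.006,0,0,0],[20,0.01,0,-0.02,0,0,0],[20,0.018,0,-0.036,0,0,0],[20,0.026,0,-0.054,0,0,0],[20,0.034,0,-0.07,0,0,0],[20,0.041,0,-0.084,0,0,0],[20,0.046,0,-0.094,0,0,0],[20,0.048,0,-0.099,0,0,0],[20,0.048,0,-0.099,0,0,0],[20,0.048,0,-0.099,0,0,0]])

```text
clock: 13.23
position: [0.5492, 0.19, 0.1891]
ee_rot: [0.707, -0.0, -0.001, -0.707]
ft_force: [-0.9, 0.1, -1.1]
grip_width: 0.517
```

```bash
python3 plan.py .5501 .1894 .16 90; python3 - <<'E'
from workcell import *
from foot import *
for n in ("side","top"):
    c=camera(n); np.savez(n+"10.npz",**c); k=Cam(c)
    p=k.proj([[.55,.19,.13]])[0].astype(int); print(p); crop(k.im,p[0]-70,p[1]-60,p[0]+70,p[1]+60,5,f"pics/{n}10.png")
E
```

```text
shift [ 0.0009  0.0291 -0.0006] turn [ 0.0006  0.0016 -0.0023] jaw 90.1 -> 90.0
t 13.23 p [0.5492 0.19   0.1891] F [-0.87  0.13 -1.09] T [ 0.04 -0.06 -0.02] w 0.517 q [-0.59  0.26  0.22  1.65 -0.06  1.24  1.21]
[277 179]
[363 192]
```

View pics/side10.png

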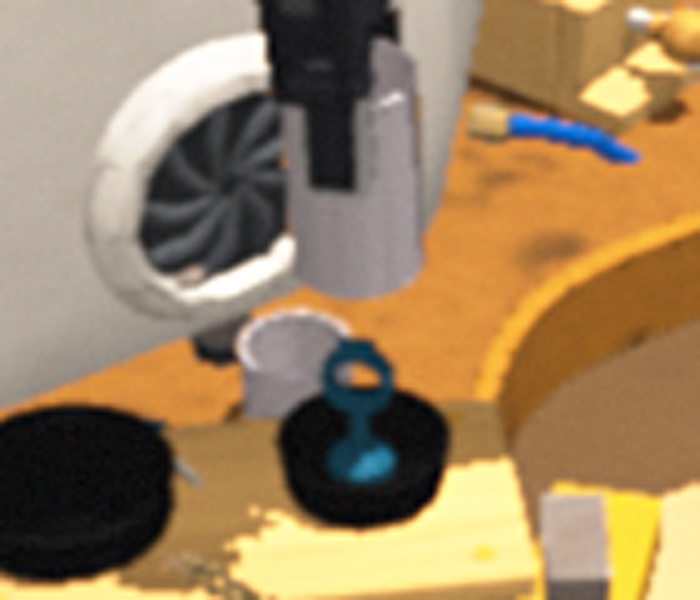

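View pics/top10.png

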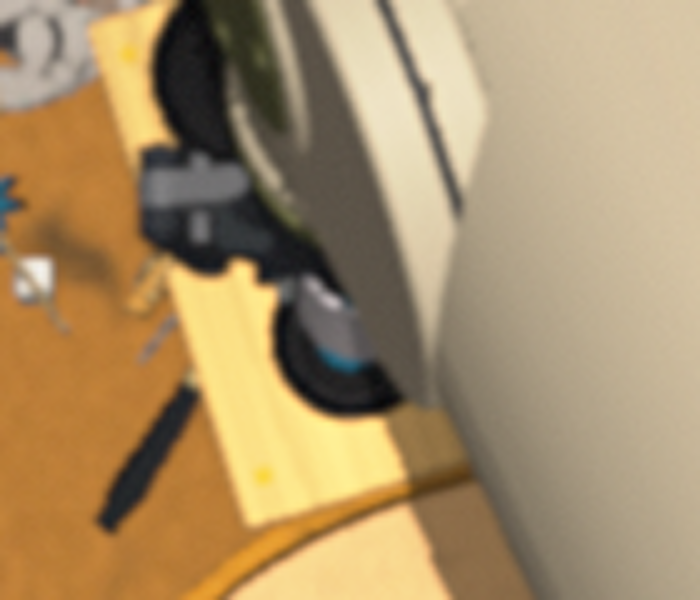

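```bash
cat > cyl.py <<'E'
from meas import *
def cyl(k,xy,z0,z1,r,tol=.006):
    P=k.cloud(); h=cv2.cvtColor(k.im,cv2.COLOR_RGB2HSV)
    m=(P[...,2]>z0)&(P[...,2]<z1)&(np.abs(np.hypot(P[...,0]-xy[0],P[...,1]-xy[1])-r)<tol)&(k.im.min(2)>75)&(h[...,1]<60)
    p=P[m]; s,e=fitc(p,r); return s,e,len(p)
def bottom(k,xy,z,r):
    # lower outline of the flask: last grey pixel down each column near the expected arc, cast on plane z
    th=np.radians(np.arange(20,161,2)); q=np.c_[xy[0]+r*np.cos(th),xy[1]+r*np.sin(th),np.full(len(th),z)]
    pts=[]; h=cv2.cvtColor(k.im,cv2.COLOR_RGB2HSV); g=((k.im.min(2)>75)&(h[...,1]<60))
    uv=k.proj(q); 
    for u in range(int(uv[:,0].min())+2,int(uv[:,0].max())-1):
        v0=np.interp(u,uv[::1,0] if uv[0,0]<uv[-1,0] else uv[::-1,0],uv[:,1] if uv[0,0]<uv[-1,0] else uv[::-1,1])
        c=np.where(g[int(v0)-8:int(v0)+8,u])[0]
        if len(c): pts.append((u,int(v0)-8+c.max()+.5))
    w=k.plane(pts,z); s,e=fitc(w,r); return s,e,len(pts)
E
python3 - <<'E'
from cyl import *
k=load("side10.npz")
print(cyl(k,(.55,.19),.152,.180,.022)); print(bottom(k,(.55,.19),.1487,.022))
k0=load("side0.npz")
print(cyl(k0,(.5022,.289),.004,.06,.022)); print(bottom(k0,(.5022,.289),.0,.022))
print(cyl(k0,(.5334,.406),.004,.08,.030)); print(bottom(k0,(.5334,.406),.0,.030))
# base: inner wall/lip by dark region outline from side0 & side10, z=.074
for k in(k0,k):
  P=k.cloud()
  for nm,c,r in(("sb",(.55,.19),.028),("lb",(.648,.225),.036)):
    for zl,zh in((.0735,.0775),(.071,.0735)):
      p=P[(np.hypot(P[...,0]-c[0],P[...,1]-c[1])<r+.01)&(P[...,2]>zl)&(P[...,2]<zh)]; print(nm,zl,len(p),np.round(circ(p),4))
E
```

```text
(array([0.55002113, 0.18957341]), np.float64(0.0005814171246135424), 377)
(array([0.53123604, 0.2277141 ]), np.float64(0.002056508819242589), 22)
(array([0.50241979, 0.2884175 ]), np.float64(0.0008197868569487926), 824)
(array([0.50181329, 0.28679037]), np.float64(0.0003269019866956116), 21)
(array([0.53367276, 0.40616807]), np.float64(0.0010979496861502), 1998)
(array([0.5336997 , 0.40445707]), np.float64(0.0003498112243657866), 34)
sb 0.0735 18 [0.5509 0.192  0.0293]
sb 0.071 147 [0.5503 0.1904 0.029 ]
lb 0.0735 28 [0.6473 0.2261 0.0372]
lb 0.071 184 [0.6477 0.225  0.0364]
sb 0.0735 21 [0.55   0.1913 0.0246]
sb 0.071 135 [0.5502 0.1903 0.0284]
lb 0.0735 32 [0.6473 0.2259 0.0369]
lb 0.071 180 [0.6475 0.2249 0.0364]
```

Request:
send_rows(motion=[[20,0,0.003,0,0,0,0],[20,0,0.01,0,0,0,0],[20,0,0.02,0,0,0,0],[20,0,0.03,0,0,0,0],[20,0,0.04,0,0,0,0],[20,0,0.05,0,0,0,0],[20,0,0.058,0,0,0,0],[20,0,0.063,0,0,0,0],[20,0,0.063,0,0,0,0],[20,0,0.063,0,0,0,0]])

```text
clock: 14.17
position: [0.5496, 0.1895, 0.1264]
ee_rot: [0.707, -0.0, -0.001, -0.707]
ft_force: [-0.1, -0.0, -1.9]
grip_width: 0.519
```

```bash
python3 plan.py .5501 .1894 .16 90; python3 - <<'E'
from workcell import *
from cyl import *
c=camera("side"); np.savez("side11.npz",**c); k=Cam(c)
p=k.proj([[.55,.19,.09]])[0].astype(int); print(p); crop(k.im,p[0]-35,p[1]-35,p[0]+35,p[1]+30,10,"pics/side11.png")
print(cyl(k,(.55,.19),.09,.120,.022)); print(bottom(k,(.55,.19),.0855,.022))
E
```

```text
shift [ 0.0005 -0.0336 -0.0001] turn [ 0.0008  0.0012 -0.0015] jaw 90.1 -> 90.0
t 14.17 p [0.5496 0.1895 0.1264] F [-0.13 -0.02 -1.94] T [0.07 0.01 0.04] w 0.519 q [-0.59  0.32  0.21  1.72 -0.07  1.12  1.22]
[278 198]
(array([0.55028362, 0.18933931]), np.float64(0.0006258741716135552), 352)
(array([0.54896232, 0.19048585]), np.float64(0.00043929449197179296), 20)
```

View pics/side11.png

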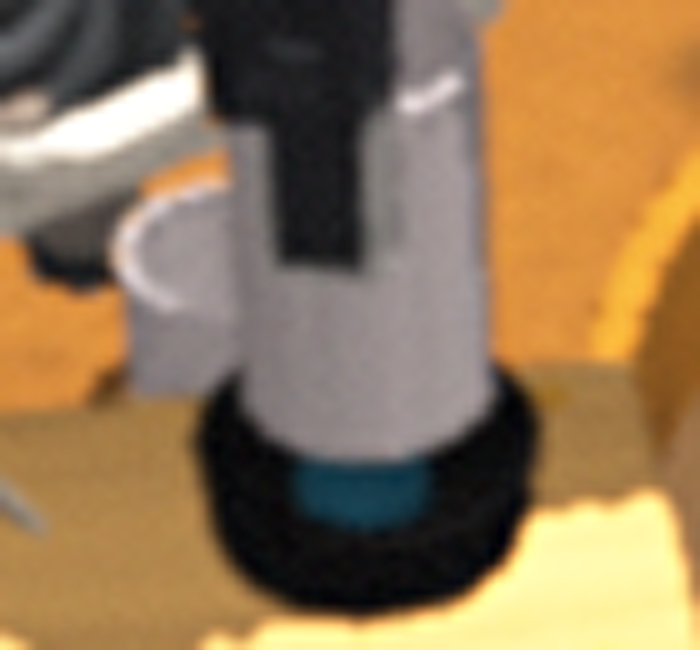

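Request:
send_rows(motion=[[20,0,0.002,0,0,0,0],[20,0,0.005,0,0,0,0],[20,0,0.008,0,0,0,0],[20,0,0.011,0,0,0,0],[20,0,0.014,0,0,0,0],[20,0,0.017,0,0,0,0],[20,0,0.018,0,0,0,0],[20,0,0.018,0,0,0,0]])

```text
clock: 14.88
position: [0.5494, 0.1894, 0.1082]
ee_rot: [0.707, -0.0, -0.001, -0.707]
ft_force: [-1.1, -0.7, -0.9]
grip_width: 0.515
```

Request:
send_rows(motion=[[20,0,0.001,0,0,0,0],[20,0,0.002,0,0,0,0],[20,0,0.003,0,0,0,0],[20,0,0.003,0,0,0,0],[20,0,0.003,0,0,0,0]])

```text
clock: 15.3
position: [0.5495, 0.1895, 0.1055]
ee_rot: [0.707, -0.0, -0.001, -0.707]
ft_force: [-0.5, -0.1, -0.8]
grip_width: 0.511
```

```bash
python3 plan.py .5501 .1894 .16 90; python3 - <<'E'
from workcell import *
from cyl import *
c=camera("side"); np.savez("side12.npz",**c); k=Cam(c)
p=k.proj([[.55,.19,.09]])[0].astype(int); print(p); crop(k.im,p[0]-35,p[1]-35,p[0]+35,p[1]+30,10,"pics/side12.png")
print(cyl(k,(.55,.19),.08,.120,.022))
E
```

```text
shift [ 0.0005 -0.0545 -0.0001] turn [ 0.0007  0.0012 -0.0014] jaw 90.1 -> 90.0
t 15.3 p [0.5495 0.1895 0.1055] F [-0.51 -0.11 -0.79] T [ 0.01  0.02 -0.02] w 0.511 q [-0.58  0.34  0.21  1.74 -0.08  1.07  1.22]
[278 198]
(array([0.55034093, 0.18968786]), np.float64(0.0006139163806900931), 354)
```

View pics/side12.png

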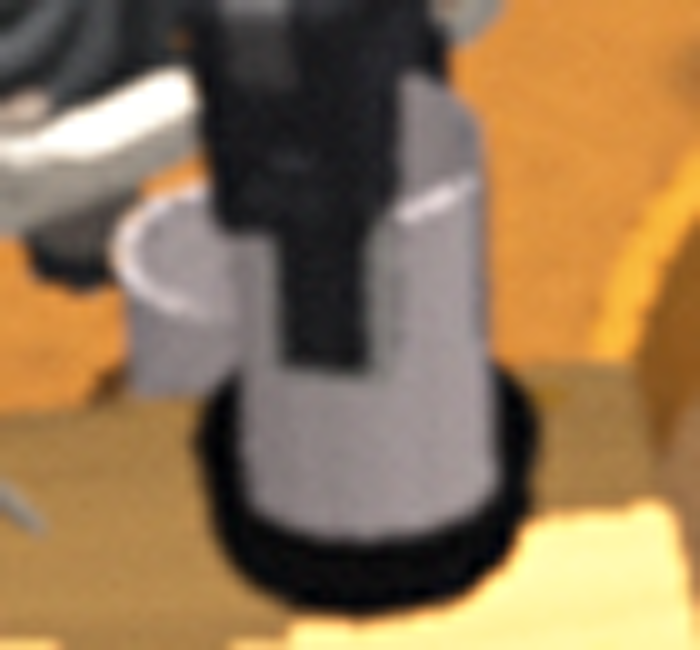

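Request:
send_rows(motion=[[20,0,0.001,0,0,0,0],[20,0,0.002,0,0,0,0],[20,0,0.002,0,0,0,0],[20,0,0.002,0,0,0,0]])

```text
clock: 15.68
position: [0.5495, 0.1895, 0.1035]
ee_rot: [0.707, -0.0, -0.001, -0.707]
ft_force: [-0.1, 0.5, -1.2]
grip_width: 0.519
```

Request:
send_rows(motion=[[20,0,0.001,0,0,0,0],[20,0,0.002,0,0,0,0],[20,0,0.002,0,0,0,0],[20,0,0.002,0,0,0,0]])

```text
clock: 16.02
position: [0.5495, 0.1894, 0.1015]
ee_rot: [0.707, -0.0, -0.001, -0.707]
ft_force: [-0.2, -0.1, -1.5]
grip_width: 0.513
```

Request:
send_rows(motion=[[20,0,0.0005,0,0,0,0],[20,0,0.001,0,0,0,0],[20,0,0.001,0,0,0,0],[20,0,0.001,0,0,0,0]])

```text
clock: 16.35
position: [0.5497, 0.1895, 0.1008]
ee_rot: [0.707, 0.0, -0.001, -0.707]
ft_force: [-1.0, 1.0, 0.7]
grip_width: 0.518
```

Request:
send_rows(motion=[[20,0,0.0005,0,0,0,0],[20,0,0.001,0,0,0,0],[20,0,0.001,0,0,0,0]])

```text
clock: 16.6
position: [0.55, 0.1896, 0.1003]
ee_rot: [0.707, 0.0, -0.001, -0.707]
ft_force: [-1.7, -0.9, 7.2]
grip_width: 0.516
```

Request:
send_rows(motion=[[20,0,-0.0008,0,0,0,0],[20,0,-0.0008,0,0,0,0],[45,0,-0.0008,0,0,0,0],[60,0,-0.0008,0,0,0,0],[70,0,-0.0008,0,0,0,0],[70,0,-0.0008,0,0,0,0],[70,0,-0.0008,0,0,0,0]])

```text
clock: 17.18
position: [0.5494, 0.1895, 0.1002]
ee_rot: [0.707, -0.0, -0.001, -0.707]
ft_force: [0.3, -0.5, 0.1]
grip_width: 0.699
```

Request:
send_rows(motion=[[70,0,-0.005,0,0,0,0],[70,0,-0.015,0,0,0,0],[70,0,-0.03,0,0,0,0],[70,0,-0.05,0,0,0,0],[70,0,-0.075,0,0,0,0],[70,0,-0.1,0,0,0,0],[70,0,-0.115,0,0,0,0],[70,0,-0.12,0,0,0,0],[70,0,-0.12,0,0,0,0]])

```text
clock: 17.93
position: [0.5504, 0.1898, 0.2222]
ee_rot: [-0.707, -0.001, -0.0, 0.707]
ft_force: [-0.1, -0.0, 0.0]
grip_width: 0.701
```

```bash
python3 plan.py .605 .335 .20 90; python3 - <<'E'
from workcell import *
from cyl import *
c=camera("side"); np.savez("side13.npz",**c); k=Cam(c)
p=k.proj([[.55,.19,.09]])[0].astype(int); crop(k.im,p[0]-40,p[1]-40,p[0]+40,p[1]+30,9,"pics/side13.png")
print(cyl(k,(.55,.19),.08,.120,.022))
P=k.cloud(); q=P[(np.hypot(P[...,0]-.55,P[...,1]-.19)<.027)&(P[...,2]>.126)&(P[...,2]<.14)]
print(len(q),fitc(q,.021),q[:,2].min(),q[:,2].max())
A=np.c_[q[:,:2]-[.55,.19],np.ones(len(q))]; print(np.linalg.lstsq(A,q[:,2],rcond=None)[0])
E
```

```text
shift [0.0547 0.0224 0.1451] turn [-0.0007  0.0011  0.0014] jaw 90.1 -> 90.0
t 17.93 p [0.5504 0.1898 0.2222] F [-0.13 -0.01  0.03] T [ 0.01  0.02 -0.03] w 0.701 q [-0.6   0.24  0.22  1.61 -0.05  1.3   1.2 ]
(array([0.55026894, 0.18929837]), np.float64(0.0008168540736251621), 614)
154 (array([0.55007053, 0.18996582]), np.float64(0.0005782328261825752)) 0.1260236824506093 0.13192457741342772
[0.00990132 0.00586816 0.12879707]
```

View pics/side13.png

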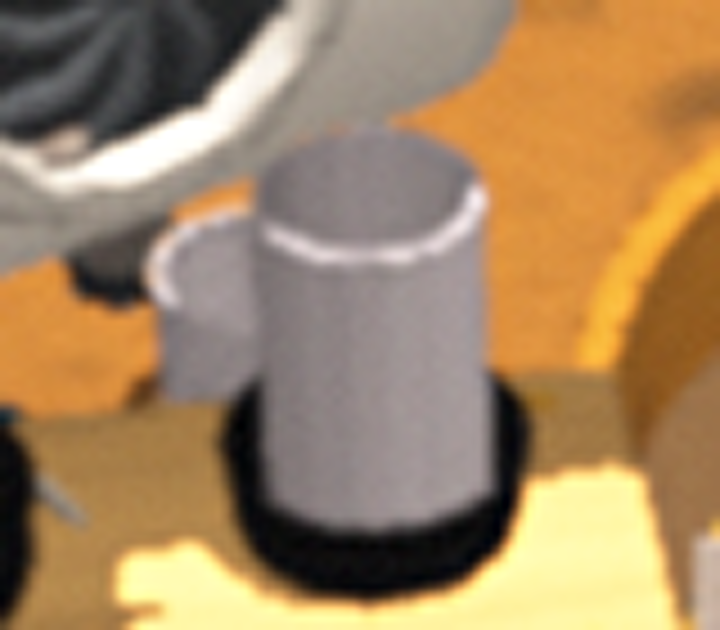

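```bash
python3 - <<'E'
from foot import *
for n in("side0","top0"):
    k=load(n+".npz"); P=k.cloud()
    for x in np.arange(.52,.84,.03):
        a=P[(abs(P[...,0]-x)<.012)&(P[...,2]>.09)&(P[...,2]<.45)&(P[...,1]>-.4)&(P[...,1]<.26)]
        if len(a): i=a[:,1].argsort()[-3]; print(n,round(x,2),len(a),'ymax',a[i].round(3), 'zmax',a[:,2].max().round(3))
E
```

```text
side0 0.55 512 ymax [ 0.561 -0.001  0.179] zmax 0.182
side0 0.58 1371 ymax [0.591 0.043 0.109] zmax 0.207
side0 0.61 1836 ymax [0.621 0.077 0.135] zmax 0.231
side0 0.64 2349 ymax [0.652 0.104 0.108] zmax 0.255
side0 0.67 2856 ymax [0.681 0.128 0.277] zmax 0.278
side0 0.7 3330 ymax [0.711 0.136 0.149] zmax 0.301
side0 0.73 2189 ymax [0.731 0.137 0.18 ] zmax 0.306
side0 0.76 2323 ymax [0.772 0.136 0.229] zmax 0.304
side0 0.79 2224 ymax [0.802 0.151 0.104] zmax 0.305
side0 0.82 2168 ymax [0.813 0.153 0.1  ] zmax 0.305
top0 0.55 1174 ymax [ 0.562 -0.003  0.18 ] zmax 0.184
top0 0.58 2664 ymax [0.592 0.042 0.125] zmax 0.208
top0 0.61 3726 ymax [0.62  0.074 0.136] zmax 0.233
top0 0.64 4464 ymax [0.649 0.101 0.112] zmax 0.255
top0 0.67 5122 ymax [0.681 0.127 0.276] zmax 0.28
top0 0.7 5669 ymax [0.712 0.133 0.149] zmax 0.303
top0 0.73 3366 ymax [0.72  0.134 0.16 ] zmax 0.309
top0 0.76 3961 ymax [0.751 0.133 0.142] zmax 0.307
top0 0.79 2070 ymax [0.802 0.147 0.101] zmax 0.307
top0 0.82 258 ymax [0.814 0.15  0.1  ] zmax 0.266
```

Request:
send_rows(motion=[[45,0.003,0,0.008,0,0,0],[45,0.009,0.001,0.025,0,0,0],[45,0.018,0.003,0.047,0,0,0],[45,0.028,0.008,0.073,0,0,0],[45,0.038,0.018,0.1,0,0.001,0.001],[45,0.046,0.034,0.122,0,0.001,0.001],[45,0.052,0.052,0.136,-0.001,0.001,0.001],[45,0.055,0.068,0.142,-0.001,0.001,0.001],[45,0.055,0.08,0.142,-0.001,0.001,0.001],[45,0.055,0.08,0.142,-0.001,0.001,0.001]])

```text
clock: 18.82
position: [0.6028, 0.3301, 0.1358]
ee_rot: [0.709, -0.003, -0.003, -0.705]
ft_force: [-1.0, -0.6, -0.2]
grip_width: 0.453
```

Request:
send_rows(motion=[[45,0,0,0,0,0,0],[45,0,0,0,0,0,0],[45,0,0,0,0,0,0]])

```text
clock: 19.07
position: [0.6052, 0.3309, 0.1419]
ee_rot: [0.707, -0.0, 0.0, -0.707]
ft_force: [0.2, 0.3, 0.1]
grip_width: 0.455
```

```bash
python3 plan.py .6055 .332 .055 90; python3 - <<'E'
from workcell import *
from foot import *
for n in ("side","top"):
    c=camera(n); np.savez(n+"14.npz",**c); k=Cam(c)
    p=k.proj([[.605,.332,.09]])[0].astype(int); crop(k.im,p[0]-50,p[1]-50,p[0]+50,p[1]+40,7,f"pics/{n}14.png")
    P=k.cloud(); W=wax_mask(k.im)
    m=(np.hypot(P[...,0]-.605,P[...,1]-.332)<.03)&(W>0)&(P[...,2]>.055); p=P[m]; print(n,len(p), p.min(0).round(4) if len(p) else '',p.max(0).round(4) if len(p) else '')
E
```

```text
shift [0.0004 0.0869 0.0012] turn [ 0.0006 -0.001  -0.0004] jaw 89.9 -> 90.0
t 19.07 p [0.6052 0.3309 0.1419] F [0.23 0.32 0.11] T [-0.01 -0.02  0.01] w 0.455 q [-0.69  0.53  0.17  1.39 -0.09  1.23  1.06]
side 69 [0.6011 0.3279 0.055 ] [0.6112 0.3386 0.0758]
top 0
```

View pics/side14.png

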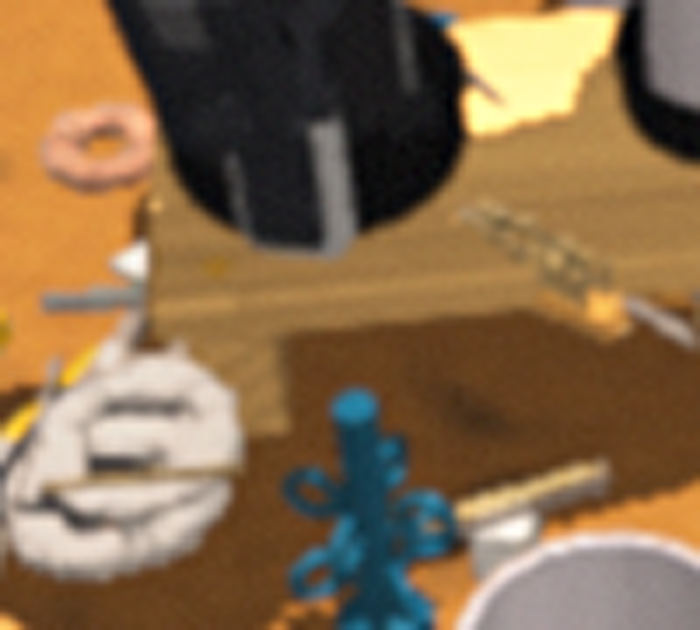

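View pics/top14.png

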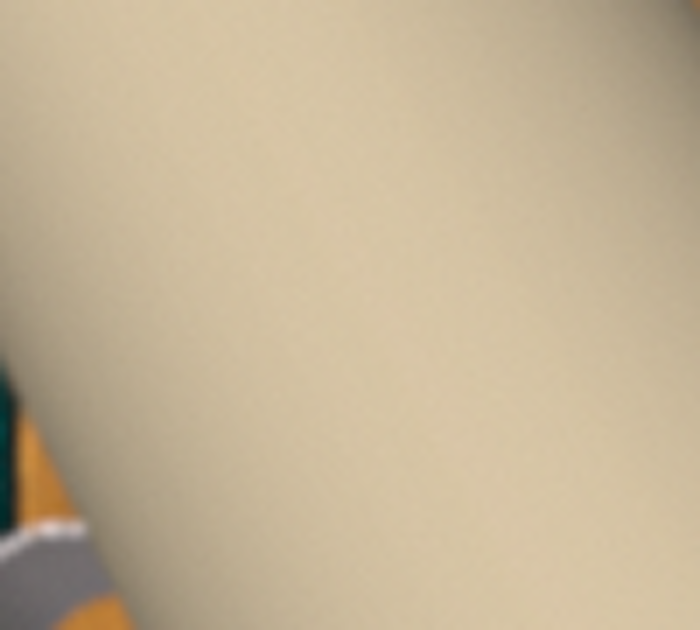

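Request:
send_rows(motion=[[45,0.001,0.005,0.001,0,0,0],[45,0.001,0.015,0.0015,0.001,-0.001,0],[45,0.001,0.03,0.0015,0.001,-0.001,0],[45,0.001,0.045,0.0015,0.001,-0.001,0],[45,0.001,0.06,0.0015,0.001,-0.001,0],[45,0.001,0.072,0.0015,0.001,-0.001,0],[45,0.001,0.08,0.0015,0.001,-0.001,0],[45,0.001,0.086,0.0015,0.001,-0.001,0],[45,0.001,0.086,0.0015,0.001,-0.001,0],[45,0.001,0.086,0.0015,0.001,-0.001,0]])

```text
clock: 20.0
position: [0.6054, 0.333, 0.0543]
ee_rot: [0.707, -0.0, -0.001, -0.707]
ft_force: [0.5, -0.0, 0.5]
grip_width: 0.447
```

```bash
python3 plan.py .606 .3323 .055 90; python3 - <<'E'
from workcell import *
from foot import *
for n in ("side",):
    c=camera(n); np.savez(n+"15.npz",**c); k=Cam(c)
    p=k.proj([[.605,.332,.05]])[0].astype(int); crop(k.im,p[0]-40,p[1]-50,p[0]+40,p[1]+30,9,f"pics/{n}15.png")
E
```

```text
shift [ 0.0006 -0.0007 -0.0007] turn [ 0.0006  0.0012 -0.0022] jaw 90.1 -> 90.0
t 20.0 p [0.6054 0.333  0.0543] F [ 0.46 -0.04  0.45] T [-0.02 -0.01  0.03] w 0.447 q [-0.68  0.61  0.16  1.45 -0.1   1.08  1.07]
```

View pics/side15.png

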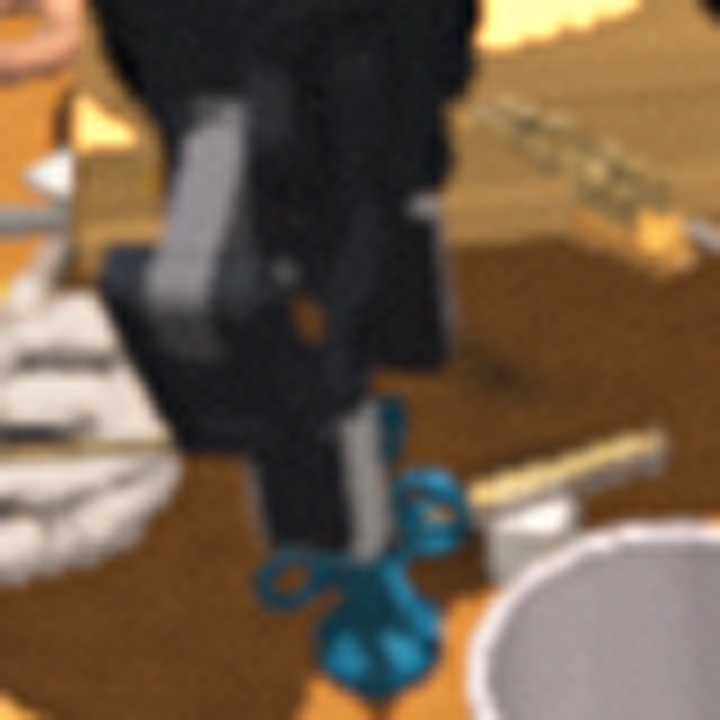

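Now I'll close gently on the bare trunk.

Request:
send_rows(motion=[[30,0.0005,-0.001,-0.0005,0,0,0],[20,0.0005,-0.001,-0.0005,0,0,0],[10,0.0005,-0.001,-0.0005,0,0,0],[0,0.0005,-0.001,-0.0005,0,0,0],[0,0.0005,-0.001,-0.0005,0,0,0],[0,0.0005,-0.001,-0.0005,0,0,0],[0,0.0005,-0.001,-0.0005,0,0,0]], squeeze=25)

```text
clock: 20.63
position: [0.6061, 0.3325, 0.0558]
ee_rot: [0.707, -0.0, -0.001, -0.707]
ft_force: [-0.1, -0.5, 4.6]
grip_width: 0.102
```

```bash
python3 plan.py .648 .224 .21 90; python3 - <<'E'
from workcell import *
from foot import *
for n in ("side",):
    c=camera(n); np.savez(n+"16.npz",**c); k=Cam(c)
    p=k.proj([[.605,.332,.05]])[0].astype(int); crop(k.im,p[0]-40,p[1]-50,p[0]+40,p[1]+30,9,f"pics/{n}16.png")
    print(foot(k,(.605,.332),.0015)[:4])
E
```

```text
shift [ 0.0415 -0.1543 -0.1086] turn [ 0.0002  0.0011 -0.0014] jaw 90.1 -> 90.0
t 20.63 p [0.6061 0.3325 0.0558] F [-0.1  -0.49  4.6 ] T [-0.16 -0.08 -0.03] w 0.102 q [-0.68  0.61  0.16  1.45 -0.1   1.09  1.07]
(array([0.60811528, 0.33041297]), np.float64(0.0014881370007027925), array([221, 278,  19,  18, 200], dtype=int32), 19)
```

View pics/side16.png

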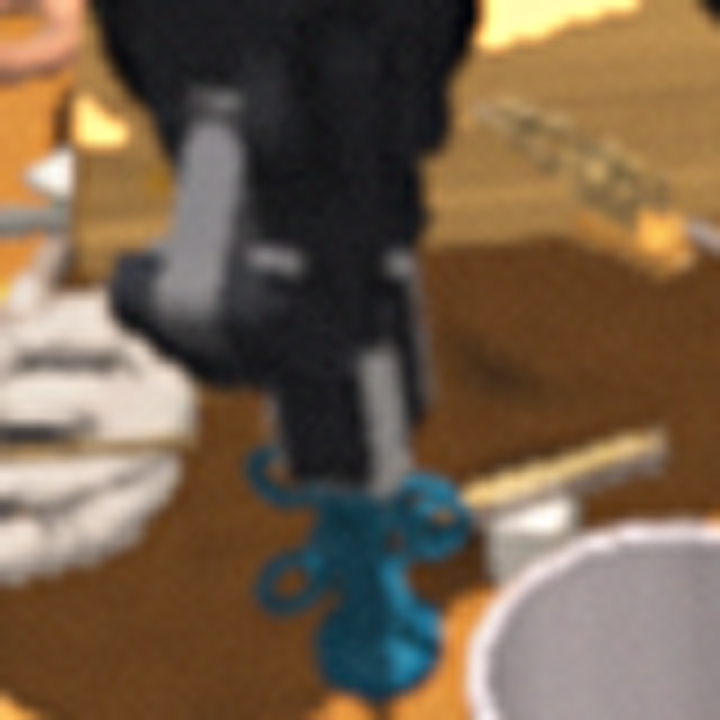

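Request:
send_rows(motion=[[0,0,-0.003,0,0,0,0],[0,0,-0.012,0,0,0,0],[0,0,-0.03,0,0,0,0],[0,0,-0.05,0,0,0,0],[0,0,-0.07,0,0,0,0],[0,0,-0.09,0,0,0,0],[0,0,-0.11,0,0,0,0],[0,0,-0.125,0,0,0,0],[0,0,-0.13,0,0,0,0],[0,0,-0.13,0,0,0,0]])

```text
clock: 21.52
position: [0.6065, 0.3329, 0.1868]
ee_rot: [-0.707, -0.0, 0.001, 0.707]
ft_force: [0.3, 0.0, -0.8]
grip_width: 0.102
```

Request:
send_rows(motion=[[0,0.002,0,-0.006,0,0,0],[0,0.007,0,-0.02,0,0,0],[0,0.014,0,-0.037,0,0,0],[0,0.021,0,-0.056,0,0,0],[0,0.028,0,-0.074,0,0,0],[0,0.034,0,-0.09,0,0,0],[0,0.039,0,-0.102,0,0,0],[0,0.0415,0,-0.108,0,0,0],[0,0.0415,0,-0.1085,0,0,0],[0,0.0415,0,-0.1085,0,0,0]])

```text
clock: 22.35
position: [0.6475, 0.2242, 0.1847]
ee_rot: [0.707, -0.001, -0.001, -0.707]
ft_force: [-0.0, 0.1, 0.0]
grip_width: 0.097
```

Request:
send_rows(motion=[[0,0,0,0,0,0,0],[0,0,0,0,0,0,0],[0,0,0,0,0,0,0]])

```text
clock: 22.6
position: [0.6472, 0.2253, 0.1851]
ee_rot: [0.707, 0.0, -0.002, -0.707]
ft_force: [0.3, -0.1, -0.3]
grip_width: 0.106
```

```bash
python3 plan.py .648 .224 .16 90; python3 - <<'E'
from workcell import *
from cyl import *
from foot import foot
o=get_obs(); z=o["position"][2]-.0558
for n in ("side","top"):
    c=camera(n); np.savez(n+"17.npz",**c); k=Cam(c)
    p=k.proj([[.648,.224,.11]])[0].astype(int); crop(k.im,p[0]-50,p[1]-50,p[0]+50,p[1]+40,7,f"pics/{n}17.png")
    if n=="side":
        for dz in(.001,.003): print(foot(k,(.648,.224),z+dz)[:4])
        P=k.cloud(); W=wax_mask(k.im); m=(np.hypot(P[...,0]-.648,P[...,1]-.224)<.03)&(W>0)&(P[...,2]>.1); p=P[m]; p=p[p[:,2]<z+.012]; print(p.min(0),p.max(0))
E
```

```text
shift [ 0.0008  0.0251 -0.0013] turn [ 0.0002  0.0028 -0.0026] jaw 90.2 -> 90.0
t 22.6 p [0.6472 0.2253 0.1851] F [ 0.28 -0.1  -0.35] T [ 0.03 -0.02 -0.05] w 0.106 q [-0.55  0.49  0.21  1.35 -0.1   1.31  1.24]
(array([0.64873015, 0.22437993]), np.float64(0.00078855000601908), array([209, 173,  12,  18, 132], dtype=int32), 12)
(array([0.64773568, 0.22691175]), np.float64(0.0007873264447754384), array([209, 172,  12,  19, 136], dtype=int32), 12)
[0.63708575 0.22465225 0.13094951] [0.65616839 0.23728959 0.14063479]
```

View pics/side17.png

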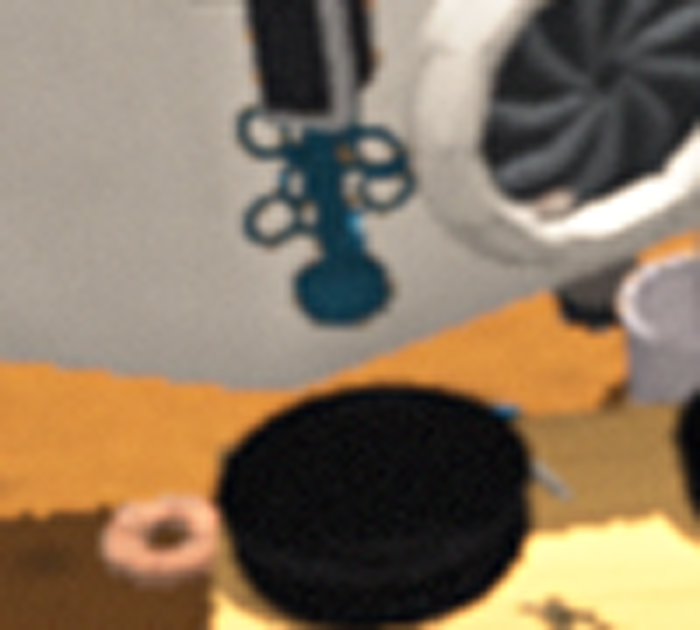

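View pics/top17.png

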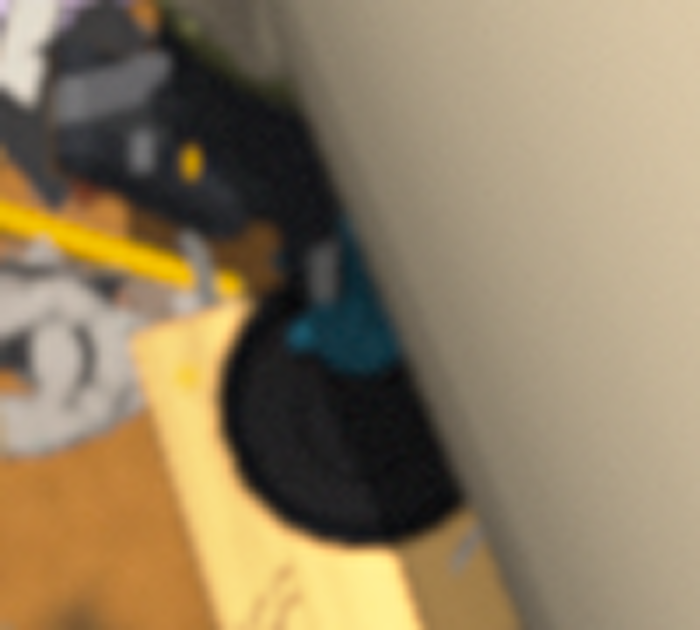

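Request:
send_rows(motion=[[0,0,0.003,-0.001,0,0,0],[0,0,0.01,-0.001,0,0.003,-0.002],[0,0,0.02,-0.001,0,0.003,-0.002],[0,0,0.03,-0.001,0,0.003,-0.002],[0,0,0.038,-0.001,0,0.003,-0.002],[0,0,0.045,-0.001,0,0.003,-0.002],[0,0,0.05,-0.001,0,0.003,-0.002],[0,0,0.053,-0.001,0,0.003,-0.002],[0,0,0.053,-0.001,0,0.003,-0.002],[0,0,0.053,-0.001,0,0.003,-0.002]])

```text
clock: 23.53
position: [0.6477, 0.2231, 0.1323]
ee_rot: [0.707, -0.001, 0.001, -0.707]
ft_force: [0.1, 1.1, -1.0]
grip_width: 0.102
```

```bash
python3 plan.py .648 .224 .12 90; python3 - <<'E'
from workcell import *
from cyl import *
from foot import foot
o=get_obs(); z=o["position"][2]-.0558; print('z',z)
for n in ("side",):
    c=camera(n); np.savez(n+"18.npz",**c); k=Cam(c)
    p=k.proj([[.648,.224,.09]])[0].astype(int); crop(k.im,p[0]-40,p[1]-40,p[0]+40,p[1]+35,9,f"pics/{n}18.png")
    print(foot(k,(.648,.224),z+.001)[:4], k.proj([[.6475,.225,.074],[.6475,.225,.076]]))
    g=cv2.cvtColor(k.im,cv2.COLOR_RGB2GRAY); 
    P=k.cloud(); W=wax_mask(k.im); m=(np.hypot(P[...,0]-.648,P[...,1]-.224)<.03)&(W>0)&(P[...,2]>z); p=P[m]; p=p[p[:,2]<z+.012]; print(p.min(0),p.max(0))
E
```

```text
shift [0.0003 0.0123 0.0009] turn [ 0.0006 -0.0018 -0.0001] jaw 89.9 -> 90.0
t 23.53 p [0.6477 0.2231 0.1323] F [ 0.13  1.06 -0.98] T [-0.03  0.01 -0.03] w 0.102 q [-0.54  0.53  0.21  1.41 -0.11  1.21  1.24]
z 0.07651214228510402
(array([0.64840745, 0.22678386]), np.float64(0.001198529001366121), array([206, 198,  21,  19, 235], dtype=int32), 21) [[219.06392903 212.76697671]
 [218.9298378  211.86226482]]
[0.63630863 0.21447884 0.07727102] [0.65882458 0.23657928 0.08774424]
```

View pics/side18.png

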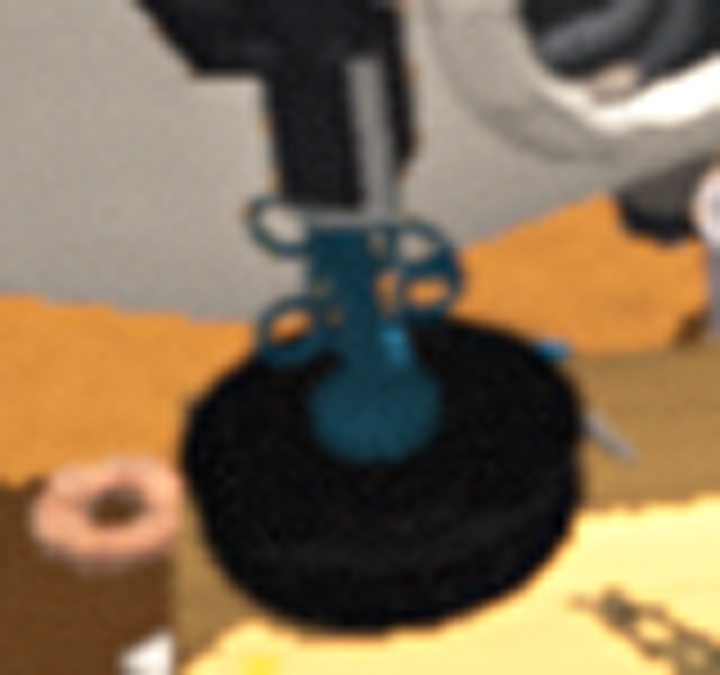

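Request:
send_rows(motion=[[0,0,0.003,0.0005,0,0,0],[0,0,0.006,0.0005,0,0,0],[0,0,0.009,0.0005,0,0,0],[0,0,0.012,0.0005,0,0,0],[0,0,0.014,0.0005,0,0,0],[0,0,0.0145,0.0005,0,0,0],[0,0,0.0145,0.0005,0,0,0],[0,0,0.0145,0.0005,0,0,0]])

```text
clock: 24.25
position: [0.6476, 0.2235, 0.1177]
ee_rot: [0.707, -0.001, 0.001, -0.707]
ft_force: [0.1, 0.3, -1.1]
grip_width: 0.103
```

Request:
send_rows(motion=[[0,0,0.0005,0,0,0,0],[0,0,0.001,0,0,0,0],[0,0,0.001,0,0,0,0],[0,0,0.001,0,0,0,0]])

```text
clock: 24.58
position: [0.6476, 0.2235, 0.1167]
ee_rot: [0.707, -0.001, 0.001, -0.707]
ft_force: [0.1, 0.2, -1.0]
grip_width: 0.1
```

Request:
send_rows(motion=[[0,0,0.0005,0,0,0,0],[0,0,0.001,0,0,0,0],[0,0,0.001,0,0,0,0],[0,0,0.001,0,0,0,0]])

```text
clock: 24.92
position: [0.6477, 0.2235, 0.1159]
ee_rot: [0.707, -0.001, 0.001, -0.707]
ft_force: [-0.1, 0.2, 2.5]
grip_width: 0.1
```

Request:
send_rows(motion=[[0,0,0.0005,0,0,0,0],[0,0,0.001,0,0,0,0],[0,0,0.001,0,0,0,0],[0,0,0.001,0,0,0,0]])

```text
clock: 25.25
position: [0.6481, 0.2236, 0.1157]
ee_rot: [0.707, -0.0, 0.001, -0.707]
ft_force: [-1.0, -0.5, 6.4]
grip_width: 0.102
```

```bash
python3 plan.py .648 .224 .12 90; python3 - <<'E'
from workcell import *
from cyl import *
from foot import foot
for n in ("side",):
    c=camera(n); np.savez(n+"19.npz",**c); k=Cam(c)
    p=k.proj([[.648,.224,.09]])[0].astype(int); crop(k.im,p[0]-40,p[1]-40,p[0]+40,p[1]+35,9,f"pics/{n}19.png")
    print(foot(k,(.648,.224),.0615)[:4])
E
```

```text
shift [-0.0001 -0.0043  0.0004] turn [ 0.0001 -0.0019  0.0012] jaw 89.9 -> 90.0
t 25.25 p [0.6481 0.2236 0.1157] F [-1.   -0.49  6.43] T [-0.15  0.15  0.02] w 0.102 q [-0.54  0.54  0.2   1.43 -0.11  1.18  1.24]
(array([0.65021763, 0.22443944]), np.float64(0.002168660810815526), array([206, 205,  24,  19, 293], dtype=int32), 24)
```

View pics/side19.png

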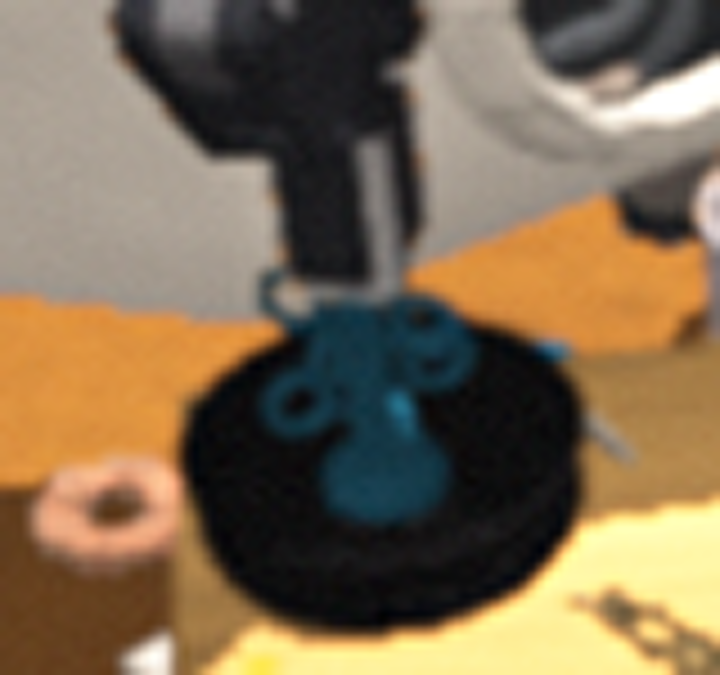

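Request:
send_rows(motion=[[0,0,-0.001,0,0,0,0],[0,0,-0.001,0,0,0,0],[18,0,-0.001,0,0,0,0],[30,0,-0.001,0,0,0,0],[45,0,-0.001,0,0,0,0],[45,0,-0.001,0,0,0,0],[45,0,-0.001,0,0,0,0]])

```text
clock: 25.88
position: [0.6475, 0.2235, 0.1155]
ee_rot: [0.707, -0.001, 0.0, -0.707]
ft_force: [-0.3, -0.1, -0.7]
grip_width: 0.455
```

Request:
send_rows(motion=[[45,0,-0.004,0,0,0,0],[45,0,-0.012,0,0,0,0],[45,0,-0.024,0,0,0,0],[45,0,-0.04,0,0,0,0],[45,0,-0.06,0,0,0,0],[60,0,-0.085,0,0,0,0],[80,0,-0.105,0,0,0,0],[95,0,-0.115,0,0,0,0],[95,0,-0.12,0,0,0,0],[95,0,-0.12,0,0,0,0]])

```text
clock: 26.72
position: [0.648, 0.2237, 0.237]
ee_rot: [-0.707, 0.0, -0.001, 0.707]
ft_force: [-0.0, -0.2, 0.1]
grip_width: 0.946
```

```bash
python3 plan.py .5335 .405 .20 90; python3 - <<'E'
from workcell import *
from cyl import *
from foot import foot
for n in ("side",):
    c=camera(n); np.savez(n+"20.npz",**c); k=Cam(c)
    p=k.proj([[.648,.224,.09]])[0].astype(int); crop(k.im,p[0]-40,p[1]-40,p[0]+40,p[1]+35,9,f"pics/{n}20.png")
    P=k.cloud(); W=wax_mask(k.im); m=(np.hypot(P[...,0]-.648,P[...,1]-.224)<.03)&(W>0)&(P[...,2]>.06); p=P[m]
    for lo,hi in((.06,.073),(.077,.112),(.115,.14)):
        a=p[(p[:,2]>lo)&(p[:,2]<hi)]; print(lo,len(a),a.min(0).round(4),a.max(0).round(4))
E
```

```text
shift [-0.1148  0.0368  0.1811] turn [-0.0001 -0.0018  0.0014] jaw 89.9 -> 90.0
t 26.72 p [0.648  0.2237 0.237 ] F [-0.03 -0.25  0.12] T [-0.06  0.04  0.  ] w 0.946 q [-0.55  0.47  0.22  1.28 -0.1   1.4   1.23]
0.06 110 [0.6364 0.2072 0.0605] [0.6624 0.2374 0.0728]
0.077 231 [0.6279 0.2094 0.078 ] [0.6638 0.2466 0.1113]
0.115 34 [0.6437 0.2237 0.1159] [0.6507 0.231  0.1353]
```

View pics/side20.png

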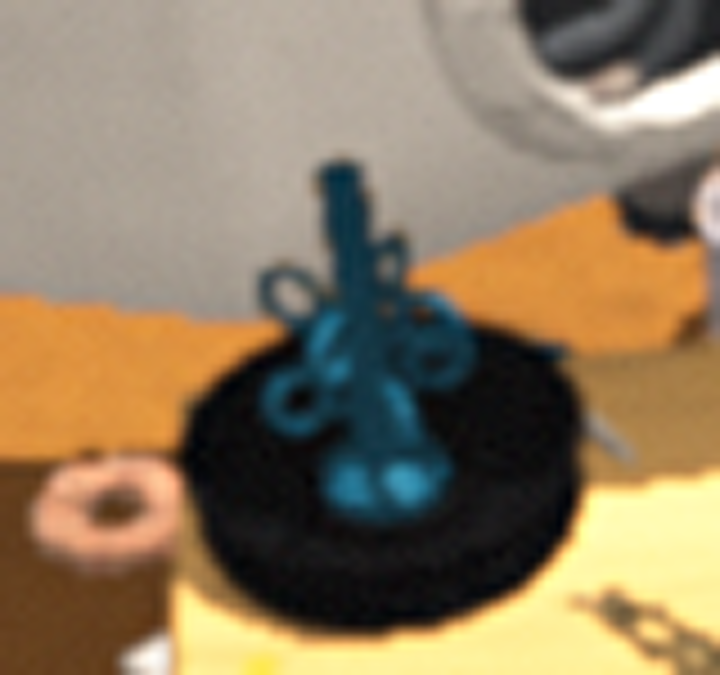

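Request:
send_rows(motion=[[100,-0.004,0,0.006,0,0,0],[100,-0.014,0,0.022,0,0,0],[100,-0.03,0,0.047,0,0,0],[100,-0.047,0.003,0.075,0,0,0],[100,-0.064,0.01,0.103,0,0,0],[100,-0.082,0.018,0.131,0,0,0],[100,-0.098,0.027,0.156,0,-0.001,0.001],[100,-0.109,0.034,0.172,0,-0.001,0.001],[100,-0.1145,0.037,0.1815,0,-0.001,0.001],[100,-0.1145,0.037,0.1815,0,-0.001,0.001]])

```text
clock: 27.6
position: [0.5305, 0.4079, 0.1965]
ee_rot: [0.708, -0.0, -0.003, -0.707]
ft_force: [0.1, 0.4, -0.4]
grip_width: 0.998
```

Request:
send_rows(motion=[[100,0,0,0,0,0,0],[100,0,0,0,0,0,0],[100,0,0,0,0,0,0]])

```text
clock: 27.85
position: [0.535, 0.4034, 0.1991]
ee_rot: [0.707, -0.001, 0.001, -0.707]
ft_force: [-0.3, 0.9, -0.5]
grip_width: 1.0
```

```bash
python3 plan.py .5335 .405 .052 90; python3 - <<'E'
from workcell import *
from cyl import *
for n in ("side","top"):
    c=camera(n); np.savez(n+"21.npz",**c); k=Cam(c); cv2.imwrite(f"pics/{n}21.png",k.im[...,::-1])
    o=get_obs(); p=np.array(o["position"]); M=R.from_quat(o["ee_rot"]).as_matrix()
    P=k.cloud().reshape(-1,3); q=(P-p)@M; q=q[(np.abs(q).max(1)<.07)&(P[:,2]>.12)]
    for s in(-1,1):
        a=q[(q[:,2]*s>0)&(q[:,1]>-.04)]
        if len(a)>5: print(n,s,len(a),np.percentile(a,2,axis=0).round(4),np.percentile(a,98,axis=0).round(4))
    P=k.cloud(); q=P[(np.hypot(P[...,0]-.5335,P[...,1]-.405)<.035)&(abs(P[...,2]-.092)<.004)]; print(len(q), fitc(q,.029) if len(q)>20 else '')
    if n=="top":
        for nm,c0,z,r in(("ts",(.55,.19),.132,.021),("lbrim",(.648,.222),.0725,.0365)):
            q=P[(np.hypot(P[...,0]-c0[0],P[...,1]-c0[1])<.045)&(abs(P[...,2]-z)<.004)]; print(nm,len(q),fitc(q,r) if len(q)>20 else '')
E
```

```text
shift [-0.0015  0.1471  0.0017] turn [ 0.001  -0.0037 -0.0002] jaw 89.8 -> 90.0
t 27.85 p [0.535  0.4034 0.1991] F [-0.26  0.87 -0.46] T [ 0.02  0.02 -0.04] w 1.0 q [-0.82  0.45  0.14  1.38 -0.06  1.32  0.89]
side -1 175 [-0.0111 -0.0393 -0.0477] [ 0.0023 -0.0129 -0.0411]
side 1 285 [-0.0111 -0.0397  0.0452] [ 0.0106 -0.0129  0.0574]
229 (array([0.53343636, 0.40610542]), np.float64(0.0006260653422249865))
0 
ts 103 (array([0.54979501, 0.18740475]), np.float64(0.0004716532816781173))
lbrim 374 (array([0.64806845, 0.22228318]), np.float64(0.001427885208869991))
```

View pics/side21.png

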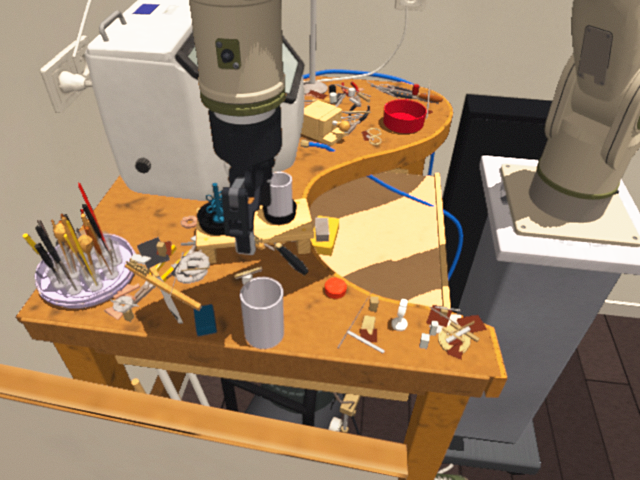

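View pics/top21.png

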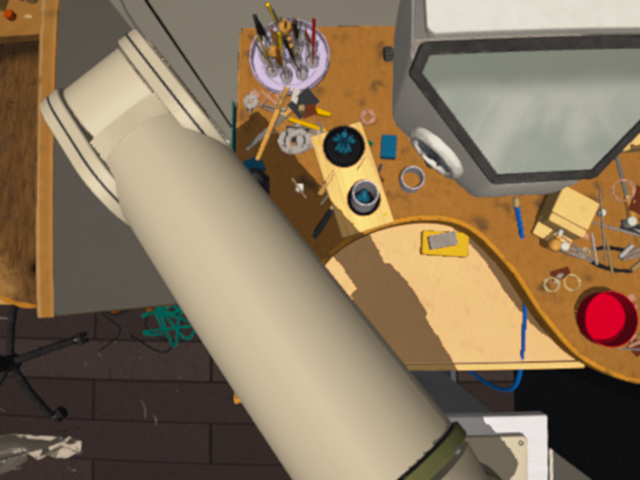

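Request:
send_rows(motion=[[100,-0.0005,0.006,0.0005,0,-0.001,0],[100,-0.0015,0.02,0.0015,0.001,-0.003,0],[100,-0.0015,0.04,0.0015,0.001,-0.003,0],[100,-0.0015,0.062,0.0015,0.001,-0.003,0],[100,-0.0015,0.085,0.0015,0.001,-0.003,0],[100,-0.0015,0.107,0.0015,0.001,-0.003,0],[100,-0.0015,0.126,0.0015,0.001,-0.003,0],[100,-0.0015,0.14,0.0015,0.001,-0.003,0],[100,-0.0015,0.147,0.0015,0.001,-0.003,0],[100,-0.0015,0.147,0.0015,0.001,-0.003,0]])

```text
clock: 28.78
position: [0.5311, 0.4059, 0.0499]
ee_rot: [0.708, -0.0, -0.002, -0.707]
ft_force: [-0.2, 0.5, -0.6]
grip_width: 0.997
```

Request:
send_rows(motion=[[90,0,0,0,0,0,0],[80,0,0,0,0,0,0],[70,0,0,0,0,0,0],[60,0,0,0,0,0,0],[45,0,0,0,0,0,0],[45,0,0,0,0,0,0],[45,0,0,0,0,0,0]], squeeze=50)

```text
clock: 29.37
position: [0.5324, 0.4075, 0.053]
ee_rot: [-0.706, -0.001, 0.001, 0.708]
ft_force: [-0.3, 0.5, 6.0]
grip_width: 0.702
```

```bash
python3 plan.py .5335 .405 .052 90; python3 - <<'E'
from workcell import *
from cyl import *
c=camera("side"); np.savez("side22.npz",**c); k=Cam(c)
print(cyl(k,(.5335,.406),.01,.05,.03))
crop(k.im,200,200,330,355,4,"pics/side22.png")
E
```

```text
shift [ 0.0011  0.001  -0.0025] turn [-0.0022  0.0022  0.0006] jaw 90.1 -> 90.0
t 29.37 p [0.5324 0.4075 0.053 ] F [-0.34  0.53  5.99] T [ 0.2  -0.07 -0.06] w 0.702 q [-0.81  0.57  0.12  1.52 -0.08  1.05  0.9 ]
(array([0.53395469, 0.40725464]), np.float64(0.0005888433668145045), 691)
```

View pics/side22.png

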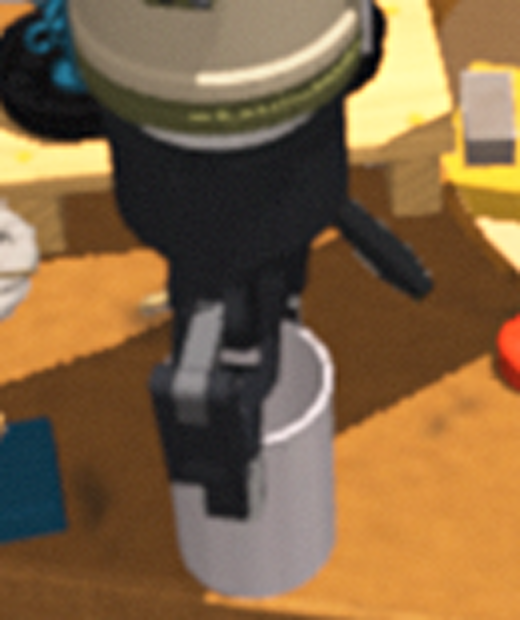

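Request:
send_rows(motion=[[45,0,-0.004,0,0,0,0],[45,0,-0.016,0,0,0,0],[45,0,-0.036,0,0,0,0],[45,0,-0.06,0,0,0,0],[45,0,-0.085,0,0,0,0],[45,0,-0.11,0,0,0,0],[45,0,-0.134,0,0,0,0],[45,0,-0.152,0,0,0,0],[45,0,-0.162,0,0,0,0],[45,0,-0.165,0,0,0,0]])

```text
clock: 30.25
position: [0.5324, 0.407, 0.2191]
ee_rot: [-0.706, -0.001, 0.001, 0.708]
ft_force: [-0.9, 0.3, -2.9]
grip_width: 0.707
```

Request:
send_rows(motion=[[45,0,0,0,0,0,0],[45,0,0,0,0,0,0],[45,0,0,0,0,0,0]])

```text
clock: 30.5
position: [0.5313, 0.4062, 0.2149]
ee_rot: [0.708, -0.0, -0.002, -0.707]
ft_force: [0.6, 0.3, -2.1]
grip_width: 0.708
```

```bash
python3 plan.py .6462 .2242 .217 90
```

```text
shift [ 0.1144 -0.0022 -0.1823] turn [ 0.0014  0.0023 -0.0033] jaw 90.1 -> 90.0
t 30.5 p [0.5313 0.4062 0.2149] F [ 0.62  0.34 -2.13] T [-0.04  0.    0.04] w 0.708 q [-0.82  0.44  0.14  1.36 -0.06  1.35  0.89]
```

Request:
send_rows(motion=[[45,0.004,0,-0.006,0,0,0],[45,0.013,0,-0.021,0,0,0],[45,0.027,0,-0.043,0,0.001,0],[45,0.043,0,-0.068,0,0.001,-0.001],[45,0.059,-0.001,-0.094,0.001,0.001,-0.001],[45,0.075,-0.001,-0.12,0.001,0.002,-0.002],[45,0.091,-0.002,-0.145,0.001,0.002,-0.002],[45,0.104,-0.002,-0.165,0.001,0.002,-0.003],[45,0.112,-0.002,-0.178,0.001,0.002,-0.003],[45,0.1144,-0.002,-0.1823,0.001,0.002,-0.003]])

```text
clock: 31.33
position: [0.648, 0.2207, 0.2177]
ee_rot: [0.707, -0.001, 0.002, -0.707]
ft_force: [-0.6, -0.8, -2.3]
grip_width: 0.701
```

Request:
send_rows(motion=[[45,0,0,0,0,0,0],[45,0,0,0,0,0,0],[45,0,0,0,0,0,0],[45,0,0,0,0,0,0]])

```text
clock: 31.67
position: [0.6459, 0.2266, 0.2183]
ee_rot: [-0.706, -0.001, 0.001, 0.708]
ft_force: [0.7, 0.6, -0.4]
grip_width: 0.702
```

```bash
python3 plan.py .6462 .2242 .217 90; python3 - <<'E'
from workcell import *
from cyl import *
c=camera("side"); np.savez("side23.npz",**c); k=Cam(c)
o=get_obs(); zb=o["position"][2]-.053; print('zb',zb)
print(cyl(k,(.648,.224),zb+.004,zb+.05,.03))
p=k.proj([[.648,.224,.14]])[0].astype(int); crop(k.im,p[0]-60,p[1]-60,p[0]+60,p[1]+60,5,"pics/side23.png")
P=k.cloud()
q=P[(np.hypot(P[...,0]-.648,P[...,1]-.224)<.045)&(abs(P[...,2]-.0725)<.0025)]; print(len(q),np.round(circ(q),4))
W=wax_mask(k.im); m=(np.hypot(P[...,0]-.648,P[...,1]-.224)<.03)&(W>0)&(P[...,2]>.06); a=P[m]; print(a.min(0),a.max(0))
E
```

```text
shift [ 0.0003  0.0013 -0.0024] turn [-0.0022  0.0029  0.0012] jaw 90.2 -> 90.0
t 31.67 p [0.6459 0.2266 0.2183] F [ 0.73  0.58 -0.35] T [ 0.04 -0.04  0.05] w 0.702 q [-0.55  0.47  0.22  1.31 -0.1   1.37  1.23]
zb 0.16541119007258168
(array([0.64665918, 0.22573968]), np.float64(0.0005813300721816596), 976)
234 [0.6475 0.225  0.0354]
[0.62803138 0.19458438 0.06033183] [0.67078037 0.24500086 0.13531583]
```

View pics/side23.png

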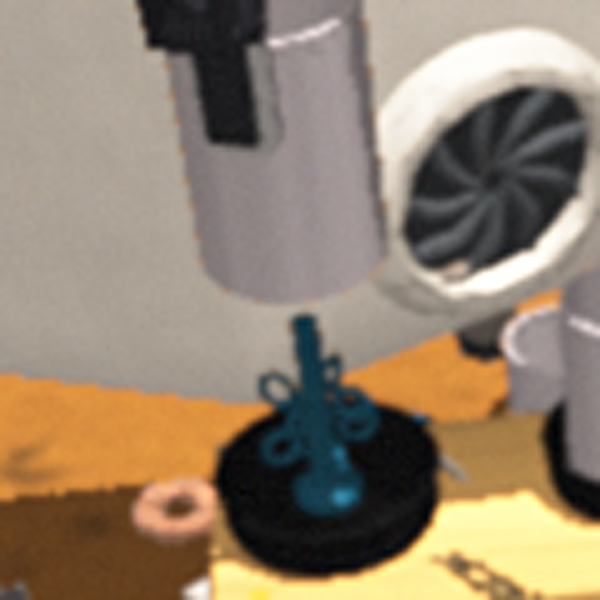

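Request:
send_rows(motion=[[45,0,0,0,0,0,0],[45,0,0,0,0,0,0],[45,0,0,0,0,0,0],[45,0,0,0,0,0,0]])

```text
clock: 32.05
position: [0.6467, 0.2247, 0.2184]
ee_rot: [-0.707, -0.001, -0.001, 0.708]
ft_force: [0.1, -1.2, -0.8]
grip_width: 0.706
```

```bash
python3 plan.py .6462 .2242 .217 90; python3 - <<'E'
from workcell import *
from cyl import *
c=camera("side"); np.savez("side24.npz",**c); k=Cam(c)
o=get_obs(); zb=o["position"][2]-.053; print('zb',zb)
print(cyl(k,(.648,.224),zb+.004,zb+.05,.03))
for a,b in((.004,.025),(.025,.05)): print(cyl(k,(.648,.224),zb+a,zb+b,.03))
E
```

```text
shift [-0.0005  0.0014 -0.0005] turn [-0.0014  0.0003  0.0018] jaw 90.0 -> 90.0
t 32.05 p [0.6467 0.2247 0.2184] F [ 0.06 -1.16 -0.78] T [-0.02  0.01 -0.05] w 0.706 q [-0.55  0.47  0.22  1.31 -0.1   1.37  1.23]
zb 0.1653975582022616
(array([0.64751225, 0.22381967]), np.float64(0.0005517608940686647), 976)
(array([0.64764278, 0.22359101]), np.float64(0.0005440154207509672), 433)
(array([0.64741435, 0.22399582]), np.float64(0.0005298939470854205), 543)
```

Request:
send_rows(motion=[[45,0,0.003,0,0,0,0],[45,0,0.009,0,0,0,0],[45,0,0.017,0,0,0,0],[45,0,0.026,0,0,0,0],[45,0,0.035,0,0,0,0],[45,0,0.044,0,0,0,0],[45,0,0.053,0,0,0,0],[45,0,0.06,0,0,0,0],[45,0,0.065,0,0,0,0],[45,0,0.068,0,0,0,0]])

```text
clock: 32.93
position: [0.6466, 0.2246, 0.1494]
ee_rot: [-0.707, -0.0, -0.0, 0.707]
ft_force: [-0.1, 0.5, -1.6]
grip_width: 0.706
```

Request:
send_rows(motion=[[45,0,0.003,0,0,0,0],[45,0,0.007,0,0,0,0],[45,0,0.01,0,0,0,0],[45,0,0.012,0,0,0,0],[45,0,0.012,0,0,0,0],[45,0,0.012,0,0,0,0],[45,0,0.012,0,0,0,0],[45,0,0.012,0,0,0,0]])

```text
clock: 33.6
position: [0.647, 0.2247, 0.1387]
ee_rot: [-0.707, -0.001, -0.001, 0.708]
ft_force: [0.9, -0.1, -1.7]
grip_width: 0.706
```

```bash
python3 plan.py .6462 .2242 .217 90; python3 - <<'E'
from workcell import *
from cyl import *
c=camera("side"); np.savez("side25.npz",**c); k=Cam(c)
o=get_obs(); zb=o["position"][2]-.053; print('zb',zb)
print(cyl(k,(.648,.224),zb+.004,zb+.05,.03))
p=k.proj([[.648,.224,.09]])[0].astype(int); crop(k.im,p[0]-40,p[1]-40,p[0]+40,p[1]+35,9,"pics/side25.png")
E
```

```text
shift [-0.0006 -0.0783 -0.0004] turn [-0.0015  0.0002  0.0021] jaw 90.0 -> 90.0
t 33.6 p [0.647  0.2247 0.1387] F [ 0.92 -0.14 -1.68] T [-0.   -0.02 -0.01] w 0.706 q [-0.55  0.52  0.21  1.41 -0.11  1.22  1.24]
zb 0.08561561683974236
(array([0.64760097, 0.22413436]), np.float64(0.0005736620975955939), 769)
```

View pics/side25.png

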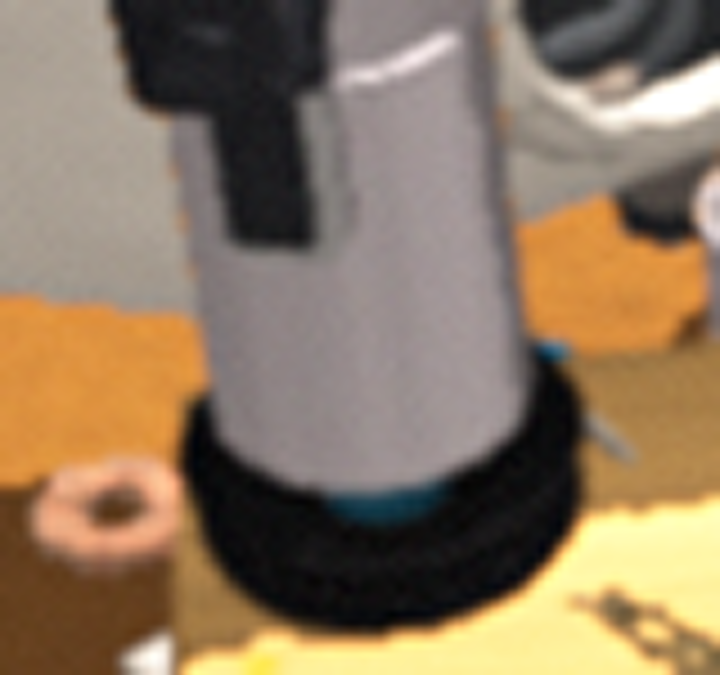

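Request:
send_rows(motion=[[45,0,0.002,0,0,0,0],[45,0,0.005,0,0,0,0],[45,0,0.008,0,0,0,0],[45,0,0.011,0,0,0,0],[45,0,0.014,0,0,0,0],[45,0,0.017,0,0,0,0],[45,0,0.018,0,0,0,0],[45,0,0.018,0,0,0,0],[45,0,0.018,0,0,0,0]])

```text
clock: 34.4
position: [0.6469, 0.2247, 0.1204]
ee_rot: [-0.707, -0.001, -0.0, 0.708]
ft_force: [0.0, -0.1, -1.4]
grip_width: 0.705
```

Request:
send_rows(motion=[[45,0,0.001,0,0,0,0],[45,0,0.002,0,0,0,0],[45,0,0.002,0,0,0,0],[45,0,0.002,0,0,0,0]])

```text
clock: 34.73
position: [0.6469, 0.2247, 0.1184]
ee_rot: [-0.707, -0.001, -0.0, 0.708]
ft_force: [0.8, 0.9, -1.7]
grip_width: 0.701
```

Request:
send_rows(motion=[[45,0,0.001,0,0,0,0],[45,0,0.002,0,0,0,0],[45,0,0.002,0,0,0,0],[45,0,0.002,0,0,0,0]])

```text
clock: 35.07
position: [0.6468, 0.2246, 0.1162]
ee_rot: [-0.707, -0.001, -0.0, 0.708]
ft_force: [1.4, -0.2, -1.7]
grip_width: 0.708
```

Request:
send_rows(motion=[[45,0,0.001,0,0,0,0],[45,0,0.002,0,0,0,0],[45,0,0.002,0,0,0,0],[45,0,0.002,0,0,0,0]])

```text
clock: 35.4
position: [0.6468, 0.2247, 0.1143]
ee_rot: [-0.707, -0.001, -0.0, 0.708]
ft_force: [-0.3, 0.1, -2.0]
grip_width: 0.704
```

Request:
send_rows(motion=[[45,0,0.0005,0,0,0,0],[45,0,0.001,0,0,0,0],[45,0,0.001,0,0,0,0],[45,0,0.001,0,0,0,0]])

```text
clock: 35.73
position: [0.647, 0.2247, 0.1135]
ee_rot: [-0.707, -0.001, -0.001, 0.708]
ft_force: [0.2, 0.4, -0.2]
grip_width: 0.706
```

Request:
send_rows(motion=[[45,0,0.0005,0,0,0,0],[45,0,0.001,0,0,0,0],[45,0,0.001,0,0,0,0]])

```text
clock: 35.98
position: [0.6472, 0.2248, 0.1129]
ee_rot: [-0.707, -0.001, -0.001, 0.708]
ft_force: [-0.6, -0.8, 3.3]
grip_width: 0.708
```

Request:
send_rows(motion=[[45,0,-0.0005,0,0,0,0],[45,0,-0.0005,0,0,0,0],[72,0,-0.0005,0,0,0,0],[85,0,-0.0005,0,0,0,0],[100,0,-0.0005,0,0,0,0],[100,0,-0.0005,0,0,0,0],[100,0,-0.0005,0,0,0,0]])

```text
clock: 36.57
position: [0.6468, 0.2248, 0.1127]
ee_rot: [-0.707, -0.001, -0.0, 0.708]
ft_force: [-0.7, -0.4, 0.2]
grip_width: 0.999
```

Request:
send_rows(motion=[[100,0,-0.004,0,0,0,0],[100,0,-0.012,0,0,0,0],[100,0,-0.026,0,0,0,0],[100,0,-0.045,0,0,0,0],[100,0,-0.068,0,0,0,0],[100,0,-0.09,0,0,0,0],[100,0,-0.11,0,0,0,0],[100,0,-0.122,0,0,0,0],[100,0,-0.128,0,0,0,0],[100,0,-0.13,0,0,0,0]])

```text
clock: 37.4
position: [0.647, 0.2247, 0.244]
ee_rot: [-0.706, -0.001, -0.001, 0.708]
ft_force: [-0.4, -0.1, 0.4]
grip_width: 0.999
```

```bash
python3 plan.py .45 .40 .25 90; python3 - <<'E'
from workcell import *
from cyl import *
c=camera("side"); np.savez("side26.npz",**c); k=Cam(c)
p=k.proj([[.61,.21,.1]])[0].astype(int); crop(k.im,p[0]-70,p[1]-60,p[0]+70,p[1]+50,5.5,"pics/side26.png")
E
```

```text
shift [-0.1969 -0.0062  0.1754] turn [-0.002   0.0003  0.003 ] jaw 90.0 -> 90.0
t 37.4 p [0.647  0.2247 0.244 ] F [-0.36 -0.08  0.4 ] T [0.01 0.02 0.03] w 0.999 q [-0.55  0.46  0.22  1.28 -0.1   1.41  1.23]
```

View pics/side26.png

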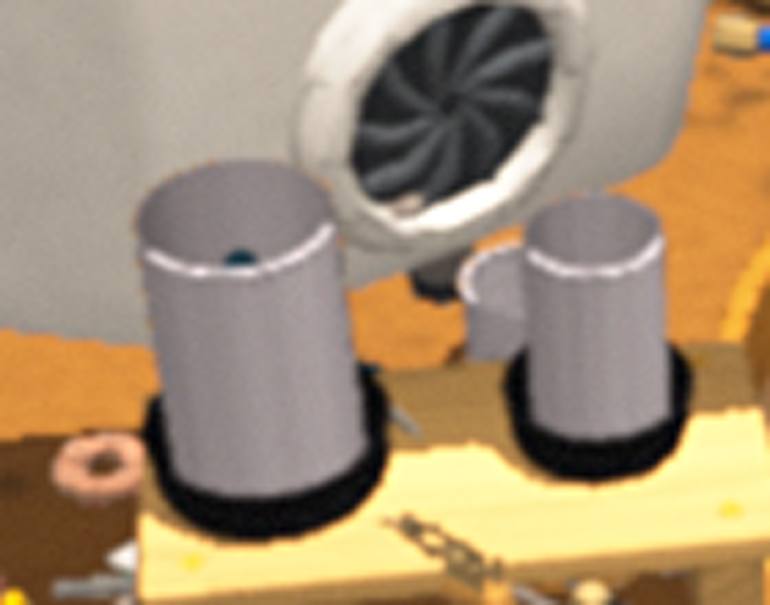

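Both flasks stand. I'll move the arm clear and check from above.

Request:
send_rows(motion=[[100,-0.005,-0.005,0.004,0,0,0],[100,-0.02,-0.006,0.018,0,0,0],[100,-0.045,-0.006,0.04,0,0,0],[100,-0.07,-0.006,0.062,0,0,0],[100,-0.095,-0.006,0.085,0,0,0],[100,-0.12,-0.006,0.107,0,0,0],[100,-0.145,-0.006,0.13,0,0,0],[100,-0.17,-0.006,0.15,0,0,0],[100,-0.19,-0.006,0.168,0,0,0],[100,-0.197,-0.006,0.175,0,0,0]])

```text
clock: 38.28
position: [0.4449, 0.4031, 0.2479]
ee_rot: [-0.707, -0.002, 0.003, 0.708]
ft_force: [-0.2, 0.6, 0.1]
grip_width: 1.002
```

Request:
send_rows(motion=[[100,0,0,0,0,0,0],[100,0,0,0,0,0,0],[100,0,0,0,0,0,0],[100,0,0,0,0,0,0]])

```text
clock: 38.62
position: [0.451, 0.398, 0.2485]
ee_rot: [-0.707, 0.0, -0.002, 0.707]
ft_force: [-0.3, -0.3, 0.5]
grip_width: 0.999
```

```bash
python3 - <<'E'
from workcell import *
from cyl import *
for n in("side","top"):
    c=camera(n); np.savez(n+"27.npz",**c); k=Cam(c); P=k.cloud(); W=wax_mask(k.im)
    if n=="top": p=k.proj([[.6,.2,.1]])[0].astype(int); crop(k.im,p[0]-60,p[1]-60,p[0]+70,p[1]+50,6,"pics/top27.png")
    for nm,c0,z,r in(("ts",(.55,.19),.132,.021),("lf",(.648,.224),.152,.029),("sf",(.606,.085),.04,.021)):
        q=P[(np.hypot(P[...,0]-c0[0],P[...,1]-c0[1])<r+.008)&(abs(P[...,2]-z)<.005)]
        if len(q)>20: print(n,nm,len(q),fitc(q,r),'plane',np.linalg.lstsq(np.c_[q[:,:2]-c0,np.ones(len(q))],q[:,2],rcond=None)[0].round(4))
    for nm,c0 in(("ring",(.55,.19)),("tree",(.648,.224))):
        a=P[(np.hypot(P[...,0]-c0[0],P[...,1]-c0[1])<.025)&(W>0)]; 
        if len(a): t=a[a[:,2]>a[:,2].max()-.006]; print(n,nm,len(a),a[:,2].max().round(4),t.mean(0).round(4))
E
```

```text
side ts 123 (array([0.55014767, 0.19016031]), np.float64(0.0006846145386285481)) plane [0.0003 0.0112 0.1294]
side lf 197 (array([0.64760342, 0.22457083]), np.float64(0.0007323220573309391)) plane [0.0032 0.008  0.1494]
side sf 62 (array([0.6285416 , 0.08750287]), np.float64(0.005045071760214223)) plane [ 0.0873 -0.0448  0.0371]
side tree 9 0.1352 [0.649  0.2234 0.1342]
top ts 112 (array([0.54969604, 0.18738407]), np.float64(0.0005177023293716481)) plane [0.0069 0.0013 0.1304]
top lf 170 (array([0.64848239, 0.22219843]), np.float64(0.0006903077610312461)) plane [-0.0022 -0.0049  0.1503]
top sf 71 (array([0.59748874, 0.09374728]), np.float64(0.0008058304879942392)) plane [ 0.014  -0.0045  0.0389]
top ring 128 0.1155 [0.5502 0.1891 0.1133]
top tree 200 0.1376 [0.6488 0.2222 0.1349]
```

View pics/top27.png

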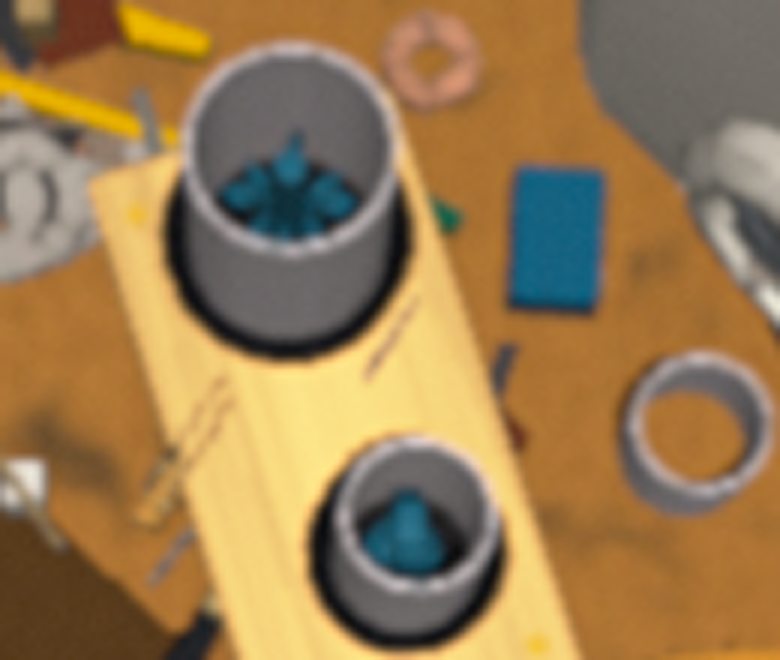

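The top view shows the tree centred in the large flask at (290,200) and the ring inside the small flask at (410,530). The short flask at (700,430) has not moved, and both rims are level. I'll hand in now.

```bash
python3 -c "
from workcell import *
print(hand_in()); o=get_obs(); print(o['clock'],o['ft_force'])"
```

```text
the job is handed in; nothing more can be done
None
the job is handed in; nothing more can be done
```

Both kits are made up and handed in at about 39 s. The wax ring stands in the small base's cup under the 72 mm flask. The wax tree stands in the large base's cup under the 92 mm flask. On each base I placed the wax first, then lowered the flask to floor contact with at most about 7 N measured.

- **Level and height:** the last pictures put the flask rims near 0.132 m and 0.152 m, level to within about 0.01 rad. That matches both flasks standing on the base floors.
- **Wax:** the ring top is at 0.1155 m and the tree top at about 0.135 m, both upright and centred inside their flasks.
- **Left alone:** the short flask and the white look-alike were not touched. In the last top view the short flask stands where it did.

**Disagreements and weak checks:** the two cameras differ by about 2.5 mm in y. I allowed for this by aligning in the side camera and against the gripper. The base lips also measured about 6 mm narrower than stated, which did not affect centring. The circle fits on the short flask did not agree, so that check is by eye only.

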